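Dock a board in a cam-locked test fixture

ROBOT

A 6-joint arm with a two-finger parallel gripper is mounted at the origin on a cart in front of the work surface, level with it; the furniture and walls round the work are solid. World frame = base frame: x ahead of the robot, y to its left, z up, the work surface at z = 0. Lengths are in m, angles in rad, forces in N, time in s.
With the tool pointing down it reaches from about 0.375 to 0.975 m from the base axis. Payload 3.8 kg.
Tool frame: the origin (TCP) lies at the very end of the fingers, on their centre line; the grasp point (between the pads) lies 19 mm behind it (bot.grip_point_offset is the distance from the TCP to the grasp point, in m); z points along the fingers, x is the direction in which the jaws open and shut, and the axes are right-handed (so a half turn about z gives the same grasp; the last joint's range is limited). The gripper opens to 85 mm and grips with 20 to 120 N. Pads are 22 mm wide; open, the fingers measure 114 mm over their backs; the gripper's body (76 mm by 85 mm) begins 54 mm behind the grasp point. The pads swing forward as they close: fully open they stand 13 mm farther back than shut.
Start: joints at [1.198, 0.264, 1.604, -0, 1.274, -0.037], TCP at [0.222, 0.637, 0.231] pointing down, gripper open.
Joint ranges: [-2.63, 2.63], [-0.94, 2.18], [0.31, 2.57], [-1.31, 4.45], [0, 2.66], [-2.55, 2.55]. Speed limits (rad/s): [2.57, 2.57, 3.14, 3.14, 3.14, 3.14].

INTERFACE

Orientations are given as a rotation vector (axis times angle).
In Python, from workcell import bot, read_camera gives the robot as it stands.
- The arm moves only by the tool arm_command, never from a script. Its argument "rows" is a list of rows, each an object with "delta_rot": the turn, a rotation vector about the tool's x, y, z in rad, a list of three; "xyz": the shift along the tool's x, y, z in m, a list of three; "gripper": the finger opening in m, from 0 to 0.0854. A call has 1 to 12 rows; each row shifts and turns the commanded pose from where the row before left it, along the tool's axes as they then stand; what a row does not reach is not made up. A row lasts 1/10 s, in which the tool goes at most 50 mm and 8.59 degrees, less where a joint would pass 70% of its speed; a pose out of reach is approached as far as the arm can. A call is refused whole if a number of a shift passes 0.05 or a number of a turn 0.15, either way. A call with a gripper value outside its range is refused whole. The fingers move at their own pace and stop on an object; "force" is the grip in N (left out, the last holds). Time passes only in rows, so rows that do not move let the fingers close. It gives the time, the measured TCP pose, the force and the opening at its end, in the units of the state.
- bot.read_state(): the state, without advancing time (a new reading comes with each control period).
- read_camera(name): name is "scene" or "top" or "wrist"; returns a dict with "pixels" (420x560x3 uint8, red, green, blue), "range_z" (420x560 float32, m along the optical axis (not along the pixel's ray), 0 where there is no reading), "intrinsics" (3x3 intrinsics, pixels), "camera_from_world" (4x4, takes a point from world to camera coordinates). Camera axes: x right, y up, looking along -z (the intrinsics and any distortion apply to the point x, -y, -z); pixel columns grow to the right and rows downward; lengths in m; the calibration is good to about 2 mm. A picture is of the moment at which its call begins.
- bot.finish_job(): hands the job in, once; it reports no verdict.
The state is a dict: "time": time; "q": joint angles; "joint_vel": joint speeds; "joint_torque": joint torques, N m; "tool_pos": TCP position; "tcp_rot": TCP orientation; "wrist_force": force on the tool from outside, world axes, zero at the start; "torque": the same for the moment, N m; "width": opening from 0.0 (shut) to 1.0 (fully open).
Only numpy, scipy, OpenCV 4.12 (cv2) and the standard library are available. Lean on these libraries where they do the work, as an engineer would, in place of code of your own. Each camera call takes 0.05 s, during which the arm holds its last target.

TASK

Dock the circuit board that lies in the bench test fixture: swing the red-knobbed lever round to its far stop, so that the brass cam turns its low side to the slide's roller, then push the slide forward by its upright tab until it bears on the spring contacts, and swing the lever all the way back to the stop it came from, so that the cam locks behind the roller. Only push, gently, with the fingertips: do not force the slide against the raised cam, do not touch or lift the board, and leave the things lying around where they are. Finish clear of everything.

Things in the scene. Friction and masses are not known exactly. Their poses are not given: they have to be found in the camera images.
- fixture: the test fixture's base, fixed to the bench: aluminium plate 176 x 164 mm with two guide rails along its own x and a grey probe housing (32 x 92 mm, top 60 mm above the bench, centred 61 mm ahead of the origin) at its front end. Origin on the bench top; own x = forward, the way the slide is pushed; own y = left; z up. The plate spans x -94..82, y -104..60, z 4..14 mm. The cam, lever and stop pins are on its right (-y) side.
- slide (a joint): travel of the follower slide along the fixture's x, in m: 0 = back at its end stop (the start), 0.004 = its roller meets the raised cam and is blocked, 0.039 = its nose just meets the spring contacts, 0.045 = hard end. About 2 N of friction, so it stays where it is left; the spring contacts push back with about 1.5 N per mm from 0.039 on. When the cam is turned back behind the roller it drives the slide on to about 0.043 and holds it there.
- carriage: the slide's black carriage with its white corner locators (the board's nest), contact nose and push tab. Body origin on the fixture's centre line, underside 22.5 mm above the bench, 45 mm behind the fixture's origin at the start; axes as the fixture's. Plate 70 x 90 mm, top 10 mm above the body origin. Along the carriage's y the roller (12 mm diameter, steel, upright) stands 52 mm to the right of the origin.
- push_tab (a point): centre of the black rubber finger pad on the rear (-x) face of the upright aluminium tab of the carriage, 60 mm above the bench, 86 mm behind the fixture's origin at the start. The tab is 58 mm wide (along y), 7 mm thick and reaches from 23 to 78 mm above the bench; the space behind it is free. It moves with the slide; push it along the fixture's +x.
- cam (a joint): angle of the eccentric cam and its lever, in rad: 0 = locked stop (cam raised towards the slide, lever pointing back and right), 2.27 = far stop (cam at its low side, lever pointing forward and right); it grows counter-clockwise seen from above. The slide's roller passes only above about 1.25. Starts between 0 and 0.3. It stays where it is left (friction, about 2 N at the knob).
- lever: the steel lever fixed on the brass cam disc (36 mm diameter, 9 mm off its pivot) with its red knob. The arm is 13 mm wide, 40 to 46 mm above the bench. Body origin on the cam's pivot, 30 mm above the bench; at joint value 0 its axes are the fixture's.
- lever_knob (a point): centre line of the red upright knob (19 mm diameter, from 46 to 85 mm above the bench) at the lever's end, 75 mm from the pivot; the point lies 66 mm above the bench. From the pivot the knob lies at an angle of 3.578 rad plus the joint value, counter-clockwise from the fixture's +x.
- cam_pivot (a point): point on the vertical axis of the cam, 36 mm above the bench, 16 mm behind and 73 mm to the right of the fixture's origin
- board: the yellow-green circuit board under test, 56 x 78 mm, loose in the carriage's nest; its parts reach 62 mm above the bench, its thin upright shaft 92 mm. Origin: centre of its underside, 10 mm above the carriage's origin
- tin: round grey-and-white tip cleaner tin, 39 mm diameter, 18 mm high, loose on the bench; origin at the centre of its underside
- cutters: side cutters with red and yellow handles, 147 x 46 x 12 mm, lying loose on the bench; origin under the centre
- adapter: silver T-shaped coaxial adapter, 34 x 23 x 14 mm, lying loose on the bench; origin under the centre

How it is judged:
By the outcome, as a careful person would: the job done as asked, in the order asked, and still so for the second after the job is handed in, with the robot touching nothing.
It also fails if it takes over 64 s, if anything falls off the work surface, if the arm or the gripper's body presses on something with over 40 N, if the wrist force passes 120 N, or if a joint passes its speed limit or range.

## Working session

There is one attempt and no reset: what is moved stays moved. The work goes in short steps, Python scripts to look and compute and a tool call to move; the robot and the scene stay as the last step left them, time stands still between calls to the robot, and variables do not carry over. Pictures are saved under pics/ and viewed, and the job is handed in when it is done.

Besides the shell and the picture viewer there is one more tool, called by a JSON object that holds its "fn" and its "kwargs". arm_command: Moves the arm, as the interface text tells. Its arguments: {"type":"object","properties":{"rows":{"type":"array","items":{"type":"object","properties":{"delta_rot":{"type":"array","items":{"type":"number"}},"xyz":{"type":"array","items":{"type":"number"}},"gripper":{"type":"number"}}}},"force":{"type":"number"}},"required":["rows"]}

```bash
ls; mkdir -p pics
python3 - <<'E'
from workcell import bot, read_camera
import cv2,numpy as np
for n in ["scene","top"]:
    c=read_camera(n); cv2.imwrite(f"pics/{n}0.png",c["pixels"][:,:,::-1]); np.savez(f"{n}0.npz",**c)
    print(n,c["intrinsics"],c["camera_from_world"])
print(bot.read_state())
E
```

```text
pics
scene [[524.02524741   0.         280.22398857]
 [  0.         524.02524741 216.4783379 ]
 [  0.           0.           1.        ]] [[ 0.76325024 -0.64605825 -0.00760268 -0.24423507]
 [ 0.45180391  0.5252735   0.72108319 -0.39779441]
 [-0.46186826 -0.55380184  0.69280677 -0.54652559]
 [ 0.          0.          0.          1.        ]]
top [[469.09095932   0.         278.89161639]
 [  0.         469.09095932 205.64646897]
 [  0.           0.           1.        ]] [[ 6.87329215e-03 -9.99975991e-01 -8.80832480e-04  2.27066405e-01]
 [ 9.89561776e-01  6.67490753e-03  1.43954635e-01 -4.87318667e-01]
 [-1.43945300e-01 -1.86108042e-03  9.89583896e-01 -8.33761799e-01]
 [ 0.00000000e+00  0.00000000e+00  0.00000000e+00  1.00000000e+00]]
{'time': 0.1, 'q': array([ 1.19809590e+00,  2.64692676e-01,  1.60525278e+00,  2.00644599e-05,
        1.27373178e+00, -3.69068755e-02]), 'joint_vel': array([-1.26847045e-03, -2.64750627e-03, -2.69574973e-03,  3.28369399e-04,
       -4.76030975e-04, -5.10389909e-05]), 'joint_torque': array([ 2.59395401e-04, -5.16701782e+01, -3.68590343e+01, -7.30986983e-06,
        6.22483087e-03,  6.75293762e-06]), 'tool_pos': array([0.22217781, 0.63666893, 0.23006825]), 'tcp_rot': array([ 2.56051267,  1.81832046, -0.00275342]), 'wrist_force': array([-0.59884404, -0.57039167, -0.08191772]), 'torque': array([0.02152123, 0.03450586, 0.02636926]), 'width': 1.0065047953999522}
```

View pics/scene0.png

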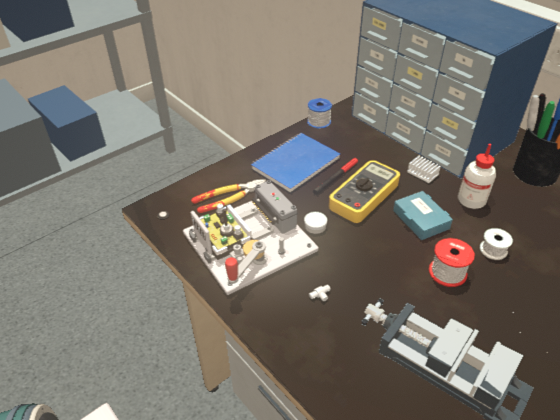

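View pics/top0.png

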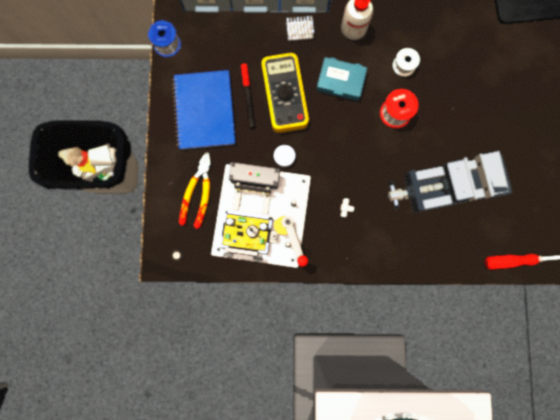

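Run:
```python
import cv2
a=cv2.imread("pics/top0.png")[150:275,200:325]
cv2.imwrite("pics/topc.png",cv2.resize(a,(600,600),interpolation=cv2.INTER_CUBIC))
a=cv2.imread("pics/scene0.png")[170:290,170:330]
cv2.imwrite("pics/scenec.png",cv2.resize(a,(800,600),interpolation=cv2.INTER_CUBIC))
```

```text
(no output)
```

View pics/topc.png

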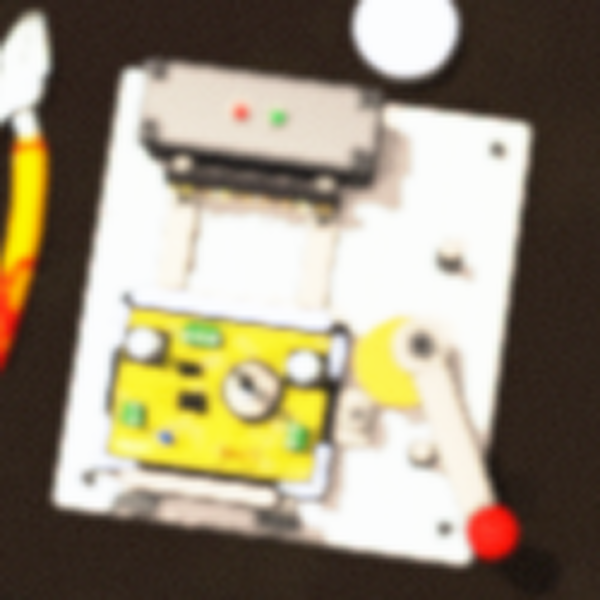

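View pics/scenec.png

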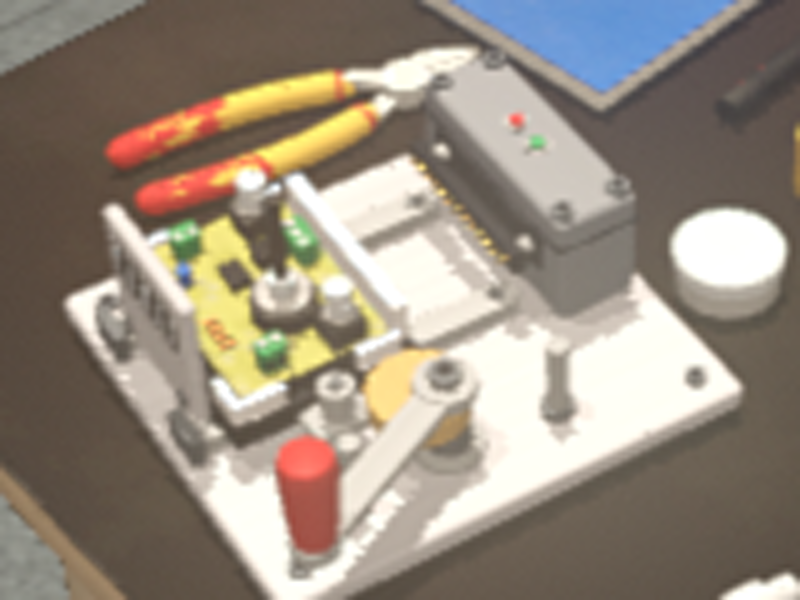

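```bash
cat > h.py <<'E'
import numpy as np
def ray(c,px,py,z):
    K=c["intrinsics"];T=c["camera_from_world"];R=T[:3,:3];t=T[:3,3]
    d=np.array([(px-K[0,2])/K[0,0],-(py-K[1,2])/K[1,1],-1.]);o=-R.T@t;d=R.T@d
    return o+d*(z-o[2])/d[2]
def fit(P,W):
    P=np.array(P)[:,:2];W=np.array(W)[:,:2];p=P-P.mean(0);w=W-W.mean(0)
    a=np.arctan2((p[:,0]*w[:,1]-p[:,1]*w[:,0]).sum(),(p*w).sum())
    R=np.array([[np.cos(a),-np.sin(a)],[np.sin(a),np.cos(a)]]);t=W.mean(0)-R@P.mean(0)
    return a,t,W-(P@R.T+t)
E
python3 - <<'E'
from h import *
c=np.load("top0.npz")
F=[(.082,.060),(.082,-.104),(-.094,-.104),(-.094,.060)]
W=[ray(c,200+u/4.8,150+v/4.8,.014) for u,v in [(122,68),(532,125),(470,563),(52,505)]]
a,t,r=fit(F,W);print("top",a,t,r*1000)
R=np.array([[np.cos(a),-np.sin(a)],[np.sin(a),np.cos(a)]])
k=ray(c,200+493/4.8,150+532/4.8,.085);p=t+R@[-.016,-.073]
f=R.T@(k[:2]-t);print("knob",k,f,"pivot",p,"r",np.hypot(*(k[:2]-p)))
g=f-[-.016,-.073];print("cam",np.arctan2(g[1],g[0])%(2*np.pi)-3.578)
pv=ray(c,200+420/4.8,150+345/4.8,.048);print("pv",pv)
c=np.load("scene0.npz")
W=[ray(c,170+u/5,170+v/5,.014) for u,v in [(742,388),(68,300)]]
a,t,r=fit([F[1],F[3]],W);print("scene",a,t,r*1000)
k=ray(c,170+308/5,170+455/5,.083);print("knob",k)
E
```

```text
top -0.13446343616751644 [0.47959677 0.28466912] [[-0.09172157  0.70853201]
 [-0.30689451 -1.00889382]
 [ 0.54624749 -0.03233314]
 [-0.14763141  0.33269494]]
knob [0.38309924 0.18875041 0.085     ] [-0.08276776 -0.10798922] pivot [0.45395492 0.214473  ] r 0.07538023246964515
cam 0.04628968149724866
pv [0.45424129 0.21451532 0.048     ]
scene -0.1365101884709578 [0.48070425 0.28093071] [[-1.12482154  1.37917202]
 [ 1.12482154 -1.37917202]]
knob [0.38551251 0.18711892 0.083     ]
```

```bash
cat >> h.py <<'E'
A=-0.1345;T0=np.array([.4798,.2842]);RF=np.array([[np.cos(A),-np.sin(A)],[np.sin(A),np.cos(A)]])
PIV=T0+RF@[-.016,-.073]
def fx(p): return RF.T@(np.array(p)[:2]-T0)
def wd(f): return T0+RF@np.array(f)
def psi(s):
    from scipy.spatial.transform import Rotation as Q
    x=Q.from_rotvec(s["tcp_rot"]).as_matrix()[:,0];return np.arctan2(x[1],x[0])
def finger(c,side,gap,h=.011):  # side -1: behind (ccw push), +1: ahead; returns world centre, tangent angle
    a=3.578+c+A;k=PIV+.075*np.array([np.cos(a),np.sin(a)]);tg=a+np.pi/2
    return k+side*(.0095+h+gap)*np.array([np.cos(tg),np.sin(tg)]),tg
def totool(ps,d): # world dxy -> tool xy
    return np.array([np.cos(ps)*d[0]+np.sin(ps)*d[1],np.sin(ps)*d[0]-np.cos(ps)*d[1]])
E
python3 - <<'E'
from h import *
from workcell import bot
c=np.load("scene0.npz");K=c["intrinsics"];T=c["camera_from_world"]
def pt(px,py):
    z=float(c["range_z"][int(round(py)),int(round(px))]);X=np.array([(px-K[0,2])/K[0,0]*z,-(py-K[1,2])/K[1,1]*z,-z]);w=T[:3,:3].T@(X-T[:3,3]);return np.r_[fx(w),w[2]].round(4)
for n,u,v in [("farpin",557,350),("farpin",557,360),("knobtop",308,452),("knob",308,500),("tab",160,250),("pivot",445,375),("tin",725,225)]: print(n,pt(170+u/5,170+v/5))
s=bot.read_state();p,tg=finger(.04,-1,.010);print(p,tg,psi(s),totool(psi(s),p-s["tool_pos"][:2]))
E
```

```text
farpin [ 0.0222 -0.084   0.0472]
farpin [ 0.0231 -0.0826  0.0407]
knobtop [-0.0801 -0.1084  0.0837]
knob [-0.0851 -0.1159  0.0727]
tab [-0.063   0.0341  0.0412]
pivot [-0.0148 -0.0752  0.049 ]
tin [ 0.1205 -0.0413  0.0179]
[0.37327063 0.21759303] 5.054296326794896 1.2349969831481766 [-0.34588063  0.28074943]
```

{"fn": "arm_command", "kwargs": {"rows": [{"xyz": [-0.029, 0.0234, 0.004], "gripper": 0}, {"xyz": [-0.029, 0.0234, 0.004], "gripper": 0}, {"xyz": [-0.029, 0.0234, 0.004], "gripper": 0}, {"xyz": [-0.029, 0.0234, 0.004], "gripper": 0}, {"xyz": [-0.029, 0.0234, 0.004], "gripper": 0}, {"xyz": [-0.029, 0.0234, 0.004], "gripper": 0}, {"xyz": [-0.029, 0.0234, 0.004], "gripper": 0}, {"xyz": [-0.029, 0.0234, 0.004], "gripper": 0}, {"xyz": [-0.029, 0.0234, 0.004], "gripper": 0}, {"xyz": [-0.029, 0.0234, 0.004], "gripper": 0}, {"xyz": [-0.029, 0.0234, 0.004], "gripper": 0}, {"xyz": [-0.029, 0.0234, 0.004], "gripper": 0}]}}

```text
invalid input
```

{"fn": "arm_command", "kwargs": {"rows": [{"delta_rot": [0, 0, 0.14]}, {"delta_rot": [0, 0, 0.14]}, {"delta_rot": [0, 0, 0.14]}, {"delta_rot": [0, 0, 0.14]}, {"delta_rot": [0, 0, 0.14]}, {"xyz": [0, 0, 0]}, {"xyz": [0, 0, 0]}]}}

```text
invalid input
```

Run:
```python
from h import *
from workcell import bot,read_camera
import cv2
c=read_camera("wrist");cv2.imwrite("pics/w1.png",c["pixels"][:,:,::-1])
c=read_camera("scene");cv2.imwrite("pics/s1.png",cv2.resize(c["pixels"][100:310,130:410,::-1],(800,600)))
s=bot.read_state();p,tg=finger(.04,-1,.010);print(s["tool_pos"],s["width"],s["q"],s["wrist_force"],p,tg,psi(s),totool(psi(s),p-s["tool_pos"][:2]))
```

```text
[0.22225167 0.63686682 0.2304345 ] 1.0008956361117312 [ 1.19811417e+00  2.64460939e-01  1.60486380e+00 -7.16922271e-06
  1.27371440e+00 -3.68598477e-02] [-0.34780692  0.27458557 -0.41517575] [0.37327063 0.21759303] 5.054296326794896 1.2349761590625175 [-0.34608596  0.2807521 ]
```

All three fields are probably required in each row.

{"fn": "arm_command", "kwargs": {"rows": [{"delta_rot": [0, 0, 0], "xyz": [-0.029, 0.0234, 0.004], "gripper": 0}, {"delta_rot": [0, 0, 0], "xyz": [-0.029, 0.0234, 0.004], "gripper": 0}, {"delta_rot": [0, 0, 0], "xyz": [-0.029, 0.0234, 0.004], "gripper": 0}, {"delta_rot": [0, 0, 0], "xyz": [-0.029, 0.0234, 0.004], "gripper": 0}, {"delta_rot": [0, 0, 0], "xyz": [-0.029, 0.0234, 0.004], "gripper": 0}, {"delta_rot": [0, 0, 0], "xyz": [-0.029, 0.0234, 0.004], "gripper": 0}, {"delta_rot": [0, 0, 0], "xyz": [-0.029, 0.0234, 0.004], "gripper": 0}, {"delta_rot": [0, 0, 0], "xyz": [-0.029, 0.0234, 0.004], "gripper": 0}, {"delta_rot": [0, 0, 0], "xyz": [-0.029, 0.0234, 0.004], "gripper": 0}, {"delta_rot": [0, 0, 0], "xyz": [-0.029, 0.0234, 0.004], "gripper": 0}, {"delta_rot": [0, 0, 0], "xyz": [-0.029, 0.0234, 0.004], "gripper": 0}, {"delta_rot": [0, 0, 0], "xyz": [-0.029, 0.0234, 0.004], "gripper": 0}]}}

```text
time: 1.4
tool_pos: [0.373, 0.2148, 0.1832]
tcp_rot: [2.561, 1.819, 0.001]
wrist_force: [0.8, 0.3, -0.5]
width: 0.002
```

{"fn": "arm_command", "kwargs": {"rows": [{"delta_rot": [0, 0, 0.14], "xyz": [0, 0, 0], "gripper": 0}, {"delta_rot": [0, 0, 0.14], "xyz": [0, 0, 0], "gripper": 0}, {"delta_rot": [0, 0, 0.14], "xyz": [0, 0, 0], "gripper": 0}, {"delta_rot": [0, 0, 0.14], "xyz": [0, 0, 0], "gripper": 0}, {"delta_rot": [0, 0, 0.14], "xyz": [0, 0, 0], "gripper": 0}, {"delta_rot": [0, 0, 0], "xyz": [0, 0, 0], "gripper": 0}]}}

```text
time: 2.0
tool_pos: [0.3728, 0.2161, 0.1832]
tcp_rot: [3.03, 0.83, -0.0]
wrist_force: [-1.1, 0.1, 0.3]
width: -0.002
```

Run:
```python
from h import *
from workcell import bot,read_camera
import cv2
c=read_camera("wrist");cv2.imwrite("pics/w2.png",c["pixels"][:,:,::-1])
s=bot.read_state();p,tg=finger(.04,-1,.010);print(s["time"],s["tool_pos"],s["width"],s["q"],s["wrist_force"],p,tg,psi(s),totool(psi(s),p-s["tool_pos"][:2]))
```

```text
2.05 [0.37276646 0.21612537 0.18321102] 0.005704037006649684 [ 4.67610758e-01 -1.75430687e-01  2.15247842e+00 -7.63585588e-06
  1.16464197e+00 -7.02899768e-02] [ 0.4949995   0.34492034 -0.40230675] [0.37327063 0.21759303] 5.054296326794896 0.5379037514255184 [ 0.00118492 -0.0010021 ]
```

View pics/w2.png

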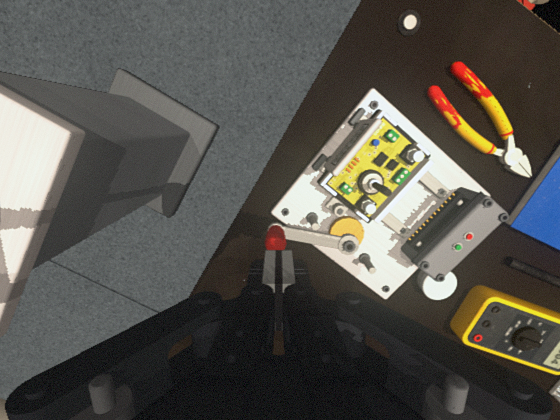

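{"fn": "arm_command", "kwargs": {"rows": [{"delta_rot": [0, 0, 0], "xyz": [0, -0.001, 0.03], "gripper": 0}, {"delta_rot": [0, 0, 0], "xyz": [0, 0, 0.03], "gripper": 0}, {"delta_rot": [0, 0, 0], "xyz": [0, 0, 0.02], "gripper": 0}, {"delta_rot": [0, 0, 0], "xyz": [0, 0, 0.01], "gripper": 0}, {"delta_rot": [0, 0, 0], "xyz": [0, 0, 0], "gripper": 0}]}}

```text
time: 2.55
tool_pos: [0.3712, 0.2165, 0.0919]
tcp_rot: [3.028, 0.833, -0.005]
wrist_force: [0.3, 0.6, 0.6]
width: 0.002
```

Run:
```python
from h import *
from workcell import bot,read_camera
import cv2
c=read_camera("wrist");cv2.imwrite("pics/w3.png",c["pixels"][:,:,::-1])
c=read_camera("scene");cv2.imwrite("pics/s3.png",cv2.resize(c["pixels"][100:310,130:410,::-1],(800,600)))
s=bot.read_state();print(s["tool_pos"])
```

```text
[0.37294396 0.21738706 0.09400283]
```

View pics/w3.png

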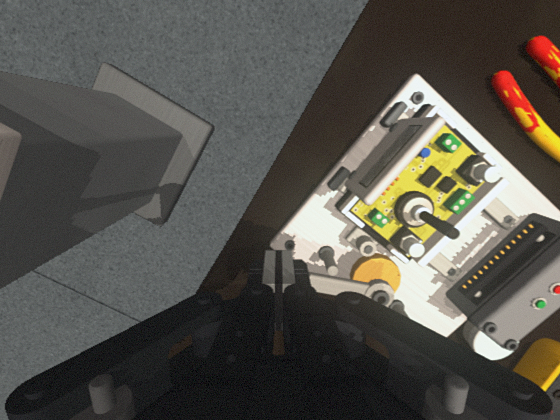

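View pics/s3.png

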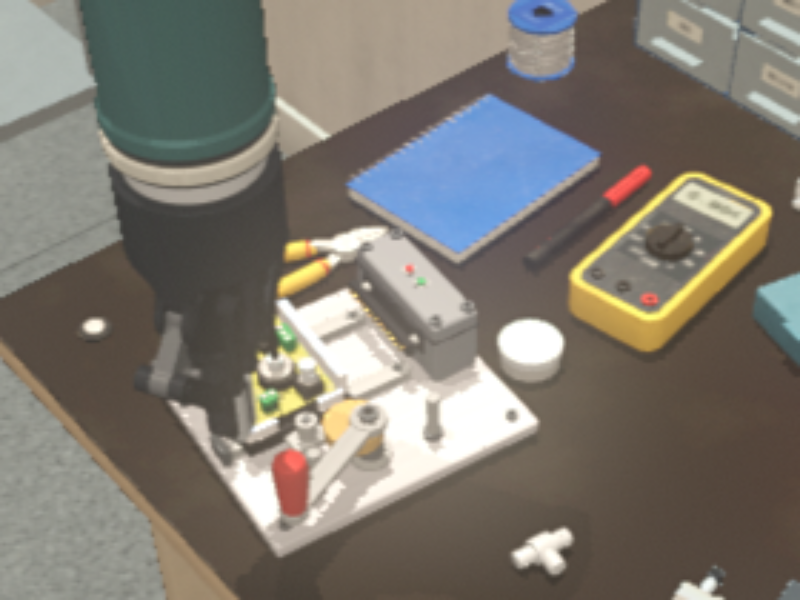

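{"fn": "arm_command", "kwargs": {"rows": [{"delta_rot": [0, 0, 0], "xyz": [0, 0, 0.015], "gripper": 0}, {"delta_rot": [0, 0, 0], "xyz": [0, 0, 0.01], "gripper": 0}, {"delta_rot": [0, 0, 0], "xyz": [0, 0, 0.009], "gripper": 0}, {"delta_rot": [0, 0, 0], "xyz": [0, 0, 0], "gripper": 0}, {"delta_rot": [0, 0, 0], "xyz": [0, 0, 0], "gripper": 0}]}}

```text
time: 3.15
tool_pos: [0.3724, 0.2171, 0.0594]
tcp_rot: [3.03, 0.831, -0.0]
wrist_force: [0.3, -0.1, 0.2]
width: -0.001
```

```bash
cat > plan.py <<'E'
from h import *
from workcell import bot
import sys
def plan(c0,c1,n,side,gap,p0,p1,start=None,ps=None):
    if start is None:
        s=bot.read_state();start=s["tool_pos"][:2];ps=psi(s)
    P=np.array(start)
    cs=np.linspace(c0,c1,n+1)[1:];pp=np.linspace(p0,p1,n+1)[1:]
    for c,q in zip(cs,pp):
        t,tg=finger(c,side,gap)
        d=totool(ps,t-P).round(4);dr=round(-(q-ps),3)
        # apply
        P=P+np.array([np.cos(ps)*d[0]+np.sin(ps)*d[1],np.sin(ps)*d[0]-np.cos(ps)*d[1]]);
        print(f"c={c:.2f} d={d} rz={dr}  psi={ps:.2f}->{q:.2f} tg+pi/2={(tg+np.pi/2)%(2*np.pi):.2f}");ps=ps-dr
    return P,ps
E
python3 - <<'E'
from plan import *
s=bot.read_state();print(s["time"],s["tool_pos"],s["wrist_force"],psi(s))
P,ps=plan(.04,1.0,12,-1,0.0,.537,1.3)
print(P,ps); plan(1.0,2.2,14,-1,0,1.3,2.3,P,ps)
E
```

```text
3.15 [0.37239485 0.21706816 0.05935993] [ 0.34453971 -0.11477424  0.23576155] 0.5350963966416767
c=0.12 d=[-0.0034  0.0155] rz=-0.065  psi=0.54->0.60 tg+pi/2=0.42
c=0.20 d=[-0.0025  0.0057] rz=-0.064  psi=0.60->0.66 tg+pi/2=0.50
c=0.28 d=[-0.0023  0.0058] rz=-0.064  psi=0.66->0.73 tg+pi/2=0.58
c=0.36 d=[-0.0023  0.0057] rz=-0.063  psi=0.73->0.79 tg+pi/2=0.66
c=0.44 d=[-0.0022  0.0059] rz=-0.064  psi=0.79->0.85 tg+pi/2=0.74
c=0.52 d=[-0.002   0.0058] rz=-0.063  psi=0.86->0.92 tg+pi/2=0.82
c=0.60 d=[-0.002   0.0059] rz=-0.064  psi=0.92->0.98 tg+pi/2=0.90
c=0.68 d=[-0.0019  0.006 ] rz=-0.064  psi=0.98->1.05 tg+pi/2=0.98
c=0.76 d=[-0.0018  0.0059] rz=-0.063  psi=1.05->1.11 tg+pi/2=1.06
c=0.84 d=[-0.0017  0.006 ] rz=-0.064  psi=1.11->1.17 tg+pi/2=1.14
c=0.92 d=[-0.0016  0.006 ] rz=-0.063  psi=1.17->1.24 tg+pi/2=1.22
c=1.00 d=[-0.0014  0.0061] rz=-0.064  psi=1.24->1.30 tg+pi/2=1.30
[0.41452324 0.14717012] 1.300096396641677
c=1.09 d=[-0.0015  0.0065] rz=-0.071  psi=1.30->1.37 tg+pi/2=1.39
c=1.17 d=[-0.0014  0.0065] rz=-0.072  psi=1.37->1.44 tg+pi/2=1.47
c=1.26 d=[-0.0013  0.0065] rz=-0.071  psi=1.44->1.51 tg+pi/2=1.56
c=1.34 d=[-0.0011  0.0066] rz=-0.072  psi=1.51->1.59 tg+pi/2=1.64
c=1.43 d=[-0.0011  0.0065] rz=-0.071  psi=1.59->1.66 tg+pi/2=1.73
c=1.51 d=[-0.001   0.0066] rz=-0.071  psi=1.66->1.73 tg+pi/2=1.82
c=1.60 d=[-0.0009  0.0066] rz=-0.072  psi=1.73->1.80 tg+pi/2=1.90
c=1.69 d=[-0.0009  0.0066] rz=-0.071  psi=1.80->1.87 tg+pi/2=1.99
c=1.77 d=[-0.0007  0.0067] rz=-0.072  psi=1.87->1.94 tg+pi/2=2.07
c=1.86 d=[-0.0006  0.0066] rz=-0.071  psi=1.94->2.01 tg+pi/2=2.16
c=1.94 d=[-0.0005  0.0066] rz=-0.072  psi=2.01->2.09 tg+pi/2=2.24
c=2.03 d=[-0.0005  0.0067] rz=-0.071  psi=2.09->2.16 tg+pi/2=2.33
c=2.11 d=[-0.0003  0.0066] rz=-0.071  psi=2.16->2.23 tg+pi/2=2.42
c=2.20 d=[-0.0002  0.0067] rz=-0.072  psi=2.23->2.30 tg+pi/2=2.50
```

{"fn": "arm_command", "kwargs": {"rows": [{"delta_rot": [0, 0, 0], "xyz": [-0.001, 0.005, 0], "gripper": 0}, {"delta_rot": [0, 0, 0], "xyz": [-0.001, 0.005, 0], "gripper": 0}, {"delta_rot": [0, 0, -0.06], "xyz": [-0.0015, 0.005, 0], "gripper": 0}, {"delta_rot": [0, 0, -0.06], "xyz": [-0.0025, 0.0057, 0], "gripper": 0}, {"delta_rot": [0, 0, -0.06], "xyz": [-0.0023, 0.0058, 0], "gripper": 0}]}}

```text
time: 3.65
tool_pos: [0.3801, 0.1902, 0.0597]
tcp_rot: [-2.941, -1.102, -0.001]
wrist_force: [-0.9, 2.3, -0.5]
width: 0.001
```

Run:
```python
from plan import *
from workcell import read_camera
import cv2
c=read_camera("wrist");cv2.imwrite("pics/w4.png",c["pixels"][:,:,::-1])
c=read_camera("top");cv2.imwrite("pics/t4.png",cv2.resize(c["pixels"][150:275,200:325,::-1],(600,600)))
s=bot.read_state();print(s["time"],s["tool_pos"],s["wrist_force"],psi(s))
plan(.28,1.08,12,-1,0.0,psi(s),1.35)
```

```text
3.75 [0.38032066 0.18973699 0.05969925] [-0.07559917  0.1787777   0.21306754] 0.7141969893193598
c=0.35 d=[-0.0018  0.0047] rz=-0.053  psi=0.71->0.77 tg+pi/2=0.65
c=0.41 d=[-0.0018  0.0048] rz=-0.053  psi=0.77->0.82 tg+pi/2=0.72
c=0.48 d=[-0.0017  0.0049] rz=-0.053  psi=0.82->0.87 tg+pi/2=0.78
c=0.55 d=[-0.0017  0.0049] rz=-0.053  psi=0.87->0.93 tg+pi/2=0.85
c=0.61 d=[-0.0016  0.005 ] rz=-0.053  psi=0.93->0.98 tg+pi/2=0.92
c=0.68 d=[-0.0015  0.0049] rz=-0.053  psi=0.98->1.03 tg+pi/2=0.98
c=0.75 d=[-0.0014  0.005 ] rz=-0.053  psi=1.03->1.09 tg+pi/2=1.05
c=0.81 d=[-0.0014  0.005 ] rz=-0.053  psi=1.09->1.14 tg+pi/2=1.12
c=0.88 d=[-0.0013  0.005 ] rz=-0.053  psi=1.14->1.19 tg+pi/2=1.18
c=0.95 d=[-0.0013  0.005 ] rz=-0.053  psi=1.19->1.24 tg+pi/2=1.25
c=1.01 d=[-0.0011  0.0051] rz=-0.053  psi=1.24->1.30 tg+pi/2=1.32
c=1.08 d=[-0.0011  0.005 ] rz=-0.053  psi=1.30->1.35 tg+pi/2=1.38
```

View pics/w4.png

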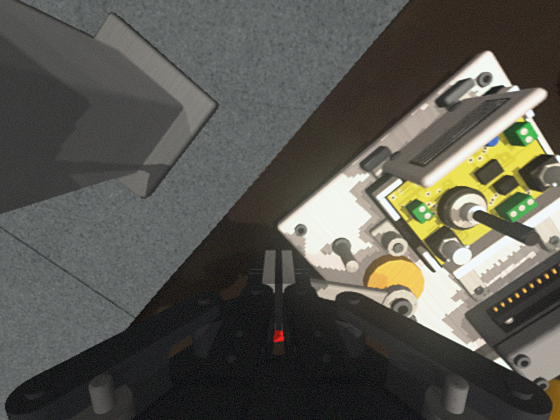

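View pics/t4.png

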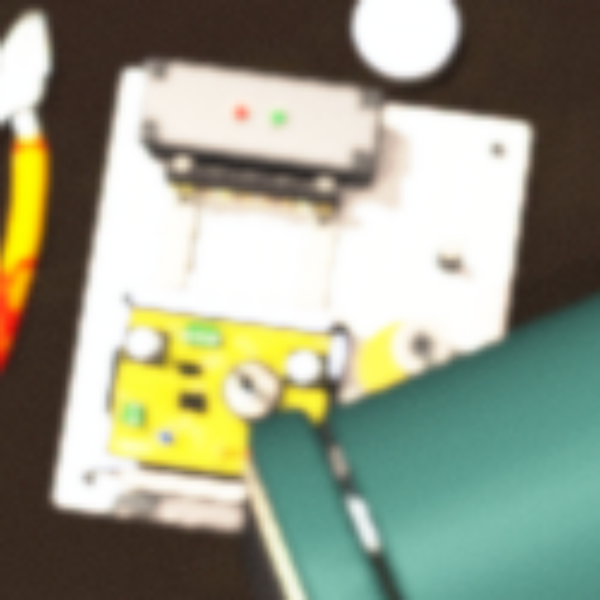

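{"fn": "arm_command", "kwargs": {"rows": [{"delta_rot": [0, 0, -0.053], "xyz": [-0.0018, 0.0047, 0], "gripper": 0}, {"delta_rot": [0, 0, -0.053], "xyz": [-0.0018, 0.0048, 0], "gripper": 0}, {"delta_rot": [0, 0, -0.053], "xyz": [-0.0017, 0.0049, 0], "gripper": 0}, {"delta_rot": [0, 0, -0.053], "xyz": [-0.0017, 0.0049, 0], "gripper": 0}, {"delta_rot": [0, 0, -0.053], "xyz": [-0.0016, 0.005, 0], "gripper": 0}, {"delta_rot": [0, 0, -0.053], "xyz": [-0.0015, 0.005, 0], "gripper": 0}, {"delta_rot": [0, 0, -0.053], "xyz": [-0.0014, 0.005, 0], "gripper": 0}, {"delta_rot": [0, 0, -0.053], "xyz": [-0.0014, 0.005, 0], "gripper": 0}, {"delta_rot": [0, 0, -0.053], "xyz": [-0.0013, 0.005, 0], "gripper": 0}, {"delta_rot": [0, 0, -0.053], "xyz": [-0.0013, 0.005, 0], "gripper": 0}, {"delta_rot": [0, 0, -0.053], "xyz": [-0.0011, 0.0051, 0], "gripper": 0}, {"delta_rot": [0, 0, -0.053], "xyz": [-0.0011, 0.005, 0], "gripper": 0}]}}

```text
time: 4.95
tool_pos: [0.4193, 0.1447, 0.0594]
tcp_rot: [-2.451, -1.964, 0.001]
wrist_force: [-2.0, 0.6, 2.0]
width: 0.001
```

Run:
```python
from plan import *
from workcell import read_camera
import cv2
c=read_camera("wrist");cv2.imwrite("pics/w5.png",c["pixels"][:,:,::-1])
s=bot.read_state();print(s["time"],s["tool_pos"],s["wrist_force"],psi(s),finger(1.08,-1,0)[0])
plan(1.08,1.88,12,-1,0.0,psi(s),2.05)
```

```text
5.0 [0.41998866 0.14440296 0.0594638 ] [-0.79028684  0.19054345 -0.64202664] 1.3532629493965724 [0.41993762 0.14418805]
c=1.15 d=[-0.0013  0.0051] rz=-0.058  psi=1.35->1.41 tg+pi/2=1.45
c=1.21 d=[-0.001   0.0051] rz=-0.058  psi=1.41->1.47 tg+pi/2=1.52
c=1.28 d=[-0.0009  0.005 ] rz=-0.058  psi=1.47->1.53 tg+pi/2=1.58
c=1.35 d=[-0.001   0.0051] rz=-0.058  psi=1.53->1.59 tg+pi/2=1.65
c=1.41 d=[-0.0009  0.0052] rz=-0.058  psi=1.59->1.64 tg+pi/2=1.72
c=1.48 d=[-0.0008  0.0051] rz=-0.058  psi=1.64->1.70 tg+pi/2=1.78
c=1.55 d=[-0.0008  0.0051] rz=-0.058  psi=1.70->1.76 tg+pi/2=1.85
c=1.61 d=[-0.0007  0.0051] rz=-0.058  psi=1.76->1.82 tg+pi/2=1.92
c=1.68 d=[-0.0007  0.0052] rz=-0.059  psi=1.82->1.88 tg+pi/2=1.98
c=1.75 d=[-0.0007  0.0051] rz=-0.058  psi=1.88->1.93 tg+pi/2=2.05
c=1.81 d=[-0.0006  0.0051] rz=-0.058  psi=1.93->1.99 tg+pi/2=2.12
c=1.88 d=[-0.0006  0.0052] rz=-0.058  psi=1.99->2.05 tg+pi/2=2.18
```

View pics/w5.png

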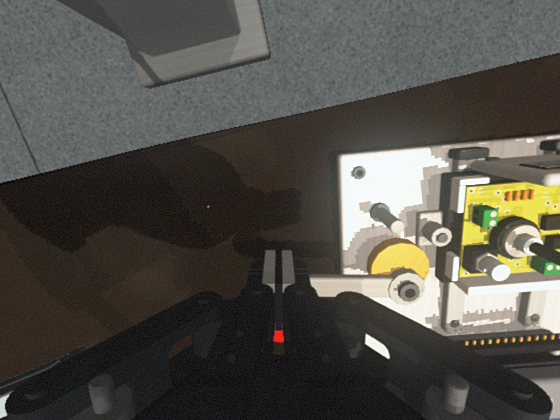

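Knob still centred ahead of the fingers (red at 278,337), lever at about right angles. Continue.

{"fn": "arm_command", "kwargs": {"rows": [{"delta_rot": [0, 0, -0.058], "xyz": [-0.0013, 0.0051, 0], "gripper": 0}, {"delta_rot": [0, 0, -0.058], "xyz": [-0.001, 0.0051, 0], "gripper": 0}, {"delta_rot": [0, 0, -0.058], "xyz": [-0.0009, 0.005, 0], "gripper": 0}, {"delta_rot": [0, 0, -0.058], "xyz": [-0.001, 0.0051, 0], "gripper": 0}, {"delta_rot": [0, 0, -0.058], "xyz": [-0.0009, 0.0052, 0], "gripper": 0}, {"delta_rot": [0, 0, -0.058], "xyz": [-0.0008, 0.0051, 0], "gripper": 0}, {"delta_rot": [0, 0, -0.058], "xyz": [-0.0008, 0.0051, 0], "gripper": 0}, {"delta_rot": [0, 0, -0.058], "xyz": [-0.0007, 0.0051, 0], "gripper": 0}, {"delta_rot": [0, 0, -0.058], "xyz": [-0.0007, 0.0052, 0], "gripper": 0}, {"delta_rot": [0, 0, -0.058], "xyz": [-0.0007, 0.0051, 0], "gripper": 0}, {"delta_rot": [0, 0, -0.058], "xyz": [-0.0006, 0.0051, 0], "gripper": 0}, {"delta_rot": [0, 0, -0.058], "xyz": [-0.0006, 0.0052, 0], "gripper": 0}]}}

```text
time: 6.2
tool_pos: [0.4794, 0.1402, 0.059]
tcp_rot: [-1.634, -2.682, 0.003]
wrist_force: [-1.5, -2.3, 0.6]
width: 0.005
```

Run:
```python
from plan import *
s=bot.read_state();print(s["time"],s["q"],s["tool_pos"],s["wrist_force"],psi(s),finger(1.88,-1,0)[0])
plan(1.88,2.18,6,-1,0.0,psi(s),2.3)
```

```text
6.2 [ 2.35411579e-01  1.12562267e-01  2.13082757e+00 -1.32834550e-03
  9.00080233e-01 -1.81092254e+00] [0.47938882 0.14021987 0.05901346] [-1.50319945 -2.30572915  0.60776894] 2.0471613077713084 [0.48039919 0.14081654]
c=1.93 d=[-0.0003  0.005 ] rz=-0.042  psi=2.05->2.09 tg+pi/2=2.23
c=1.98 d=[-0.0004  0.0039] rz=-0.042  psi=2.09->2.13 tg+pi/2=2.28
c=2.03 d=[-0.0004  0.0039] rz=-0.042  psi=2.13->2.17 tg+pi/2=2.33
c=2.08 d=[-0.0003  0.0038] rz=-0.043  psi=2.17->2.22 tg+pi/2=2.38
c=2.13 d=[-0.0003  0.0039] rz=-0.042  psi=2.22->2.26 tg+pi/2=2.43
c=2.18 d=[-0.0003  0.0039] rz=-0.042  psi=2.26->2.30 tg+pi/2=2.48
```

{"fn": "arm_command", "kwargs": {"rows": [{"delta_rot": [0, 0, -0.042], "xyz": [-0.0003, 0.004, 0], "gripper": 0}, {"delta_rot": [0, 0, -0.042], "xyz": [-0.0004, 0.0039, 0], "gripper": 0}, {"delta_rot": [0, 0, -0.042], "xyz": [-0.0004, 0.0039, 0], "gripper": 0}, {"delta_rot": [0, 0, -0.042], "xyz": [-0.0003, 0.0038, 0], "gripper": 0}, {"delta_rot": [0, 0, -0.042], "xyz": [-0.0003, 0.0038, 0], "gripper": 0}, {"delta_rot": [0, 0, -0.042], "xyz": [-0.0003, 0.0038, 0], "gripper": 0}]}}

```text
time: 6.8
tool_pos: [0.5, 0.1512, 0.059]
tcp_rot: [-1.285, -2.866, 0.003]
wrist_force: [-1.4, -1.7, -0.1]
width: -0.001
```

{"fn": "arm_command", "kwargs": {"rows": [{"delta_rot": [0, 0, -0.02], "xyz": [0, 0.002, 0], "gripper": 0}, {"delta_rot": [0, 0, -0.02], "xyz": [0, 0.002, 0], "gripper": 0}]}}

```text
time: 7.0
tool_pos: [0.5031, 0.1543, 0.0591]
tcp_rot: [-1.227, -2.892, 0.002]
wrist_force: [-0.6, -1.7, -0.6]
width: -0.002
```

Run:
```python
from plan import *
from workcell import read_camera
import cv2
s=bot.read_state();print(s["time"],s["tool_pos"],s["wrist_force"],psi(s),finger(2.23,-1,0)[0],finger(2.27,-1,0))
c=read_camera("wrist");cv2.imwrite("pics/w6.png",c["pixels"][:,:,::-1])
```

```text
7.0 [0.50312498 0.15427463 0.05906255] [-0.5830113  -1.69320008 -0.64217626] 2.33872317768715 [0.5039042  0.15425263] (array([0.50625386, 0.15628984]), 7.284296326794896)
```

View pics/w6.png

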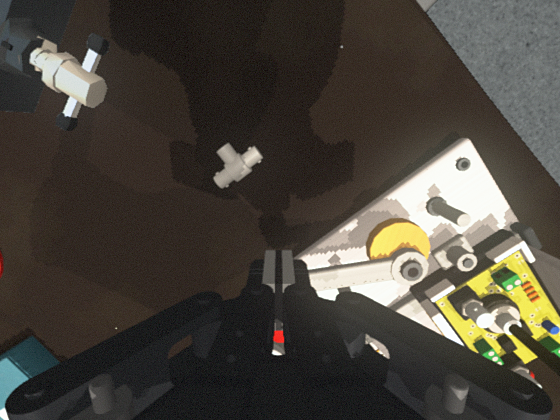

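{"fn": "arm_command", "kwargs": {"rows": [{"delta_rot": [0, 0, 0], "xyz": [-0.0003, 0.0015, 0], "gripper": 0}, {"delta_rot": [0, 0, 0], "xyz": [-0.0003, 0.0015, 0], "gripper": 0}]}}

```text
time: 7.25
tool_pos: [0.5052, 0.1565, 0.0591]
tcp_rot: [-1.228, -2.89, 0.001]
wrist_force: [-2.3, -0.2, 0.1]
width: -0.001
```

{"fn": "arm_command", "kwargs": {"rows": [{"delta_rot": [0, 0, 0], "xyz": [-0.0003, 0.001, 0], "gripper": 0}, {"delta_rot": [0, 0, 0], "xyz": [0, 0, 0], "gripper": 0}]}}

```text
time: 7.45
tool_pos: [0.5066, 0.157, 0.0591]
tcp_rot: [-1.227, -2.891, 0.0]
wrist_force: [-1.7, -0.6, 0.3]
width: 0.001
```

{"fn": "arm_command", "kwargs": {"rows": [{"delta_rot": [0, 0, 0], "xyz": [-0.0003, 0.0015, 0], "gripper": 0}, {"delta_rot": [0, 0, 0], "xyz": [0, 0, 0], "gripper": 0}]}}

```text
time: 7.65
tool_pos: [0.5069, 0.1572, 0.059]
tcp_rot: [-1.226, -2.89, 0.004]
wrist_force: [-5.8, -2.5, 2.3]
width: 0.004
```

{"fn": "arm_command", "kwargs": {"rows": [{"delta_rot": [0, 0, 0], "xyz": [-0.0003, 0.001, 0], "gripper": 0}, {"delta_rot": [0, 0, 0], "xyz": [0, 0, 0], "gripper": 0}]}}

```text
time: 7.85
tool_pos: [0.5069, 0.1572, 0.059]
tcp_rot: [-1.225, -2.889, 0.006]
wrist_force: [-7.6, -4.1, 4.9]
width: -0.002
```

{"fn": "arm_command", "kwargs": {"rows": [{"delta_rot": [0, 0, 0], "xyz": [0, -0.006, 0], "gripper": 0}, {"delta_rot": [0, 0, 0], "xyz": [0, -0.006, 0], "gripper": 0}, {"delta_rot": [0, 0, 0], "xyz": [0, 0, -0.02], "gripper": 0}, {"delta_rot": [0, 0, 0], "xyz": [0, 0, -0.03], "gripper": 0}, {"delta_rot": [0, 0, 0], "xyz": [0, 0, -0.03], "gripper": 0}, {"delta_rot": [0, 0, 0.1], "xyz": [0, 0, 0], "gripper": 0}, {"delta_rot": [0, 0, 0.14], "xyz": [0, 0, 0], "gripper": 0}, {"delta_rot": [0, 0, 0.14], "xyz": [0, 0, 0], "gripper": 0}, {"delta_rot": [0, 0, 0.14], "xyz": [0, 0, 0], "gripper": 0}, {"delta_rot": [0, 0, 0.14], "xyz": [0, 0, 0], "gripper": 0}, {"delta_rot": [0, 0, 0.14], "xyz": [0, 0, 0], "gripper": 0}, {"delta_rot": [0, 0, 0.1], "xyz": [0, 0, 0], "gripper": 0}]}}

```text
time: 9.05
tool_pos: [0.5012, 0.1498, 0.1398]
tcp_rot: [2.368, 2.063, 0.003]
wrist_force: [0.8, -0.5, -0.3]
width: -0.001
```

Run:
```python
from plan import *
from workcell import read_camera
import cv2
c=read_camera("top");cv2.imwrite("pics/t7.png",cv2.resize(c["pixels"][150:275,200:325,::-1],(600,600)))
c=read_camera("scene");cv2.imwrite("pics/s7.png",cv2.resize(c["pixels"][100:310,130:410,::-1],(800,600)))
s=bot.read_state();p=s["tool_pos"];print(s["time"],p,s["wrist_force"],psi(s))
t=wd([-.109,0]);print(t,totool(psi(s),t-p[:2]))
```

```text
9.15 [0.50112353 0.1497855  0.13974612] [0.34592508 0.34783167 0.41783116] 1.4385932967548107
[0.37178443 0.29881634] [ 0.13068113 -0.14785546]
```

View pics/s7.png

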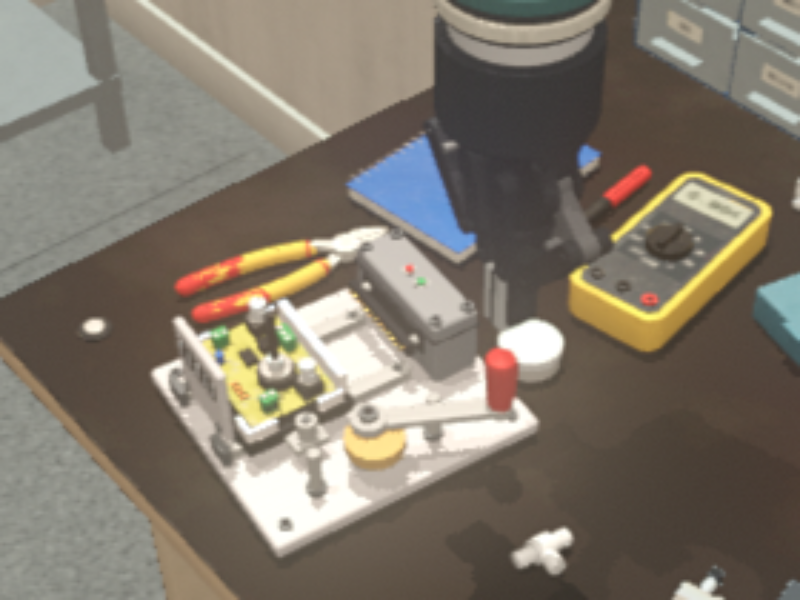

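View pics/t7.png

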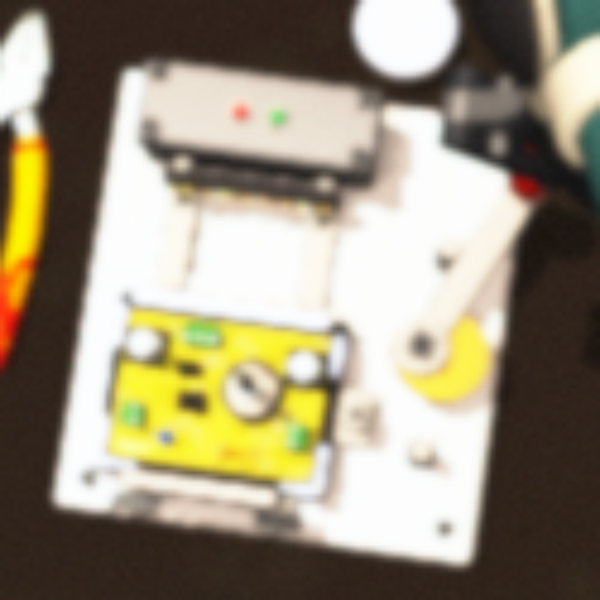

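{"fn": "arm_command", "kwargs": {"rows": [{"delta_rot": [0, 0, 0], "xyz": [0, -0.03, 0], "gripper": 0}, {"delta_rot": [0, 0, 0], "xyz": [0, -0.03, 0], "gripper": 0}, {"delta_rot": [0, 0, 0], "xyz": [0.026, -0.03, 0], "gripper": 0}, {"delta_rot": [0, 0, 0], "xyz": [0.026, -0.03, 0], "gripper": 0}, {"delta_rot": [0, 0, 0], "xyz": [0.026, -0.028, 0], "gripper": 0}, {"delta_rot": [0, 0, 0], "xyz": [0.026, 0, 0], "gripper": 0}, {"delta_rot": [0, 0, 0], "xyz": [0.0267, 0, 0], "gripper": 0}, {"delta_rot": [0, 0, 0], "xyz": [0, 0, 0], "gripper": 0}]}}

```text
time: 9.95
tool_pos: [0.3718, 0.3018, 0.1402]
tcp_rot: [-2.357, -2.076, -0.006]
wrist_force: [0.2, -0.6, -0.1]
width: 0.001
```

{"fn": "arm_command", "kwargs": {"rows": [{"delta_rot": [0, 0, 0], "xyz": [0, 0, 0.02], "gripper": 0}, {"delta_rot": [0, 0, 0], "xyz": [0, 0, 0.02], "gripper": 0}, {"delta_rot": [0, 0, 0], "xyz": [0, 0, 0.01], "gripper": 0}, {"delta_rot": [0, 0, 0], "xyz": [0, 0, 0], "gripper": 0}]}}

```text
time: 10.35
tool_pos: [0.3698, 0.2974, 0.0877]
tcp_rot: [-2.362, -2.071, 0.005]
wrist_force: [-0.4, -0.2, 0.5]
width: 0.0
```

Run:
```python
from plan import *
from workcell import read_camera
import cv2
c=read_camera("wrist");cv2.imwrite("pics/w8.png",c["pixels"][:,:,::-1])
c=read_camera("scene");cv2.imwrite("pics/s8.png",cv2.resize(c["pixels"][100:310,130:410,::-1],(800,600)))
s=bot.read_state();p=s["tool_pos"];print(s["time"],p,s["wrist_force"],psi(s))
t=wd([-.109,0]);print(fx(p),totool(psi(s),t-p[:2]))
```

```text
10.45 [0.37122634 0.29859429 0.08962569] [ 1.54785282  0.02174869 -1.02502062] 1.4391619261317252
[-0.10952327 -0.00029488] [0.00029338 0.00052412]
```

View pics/s8.png

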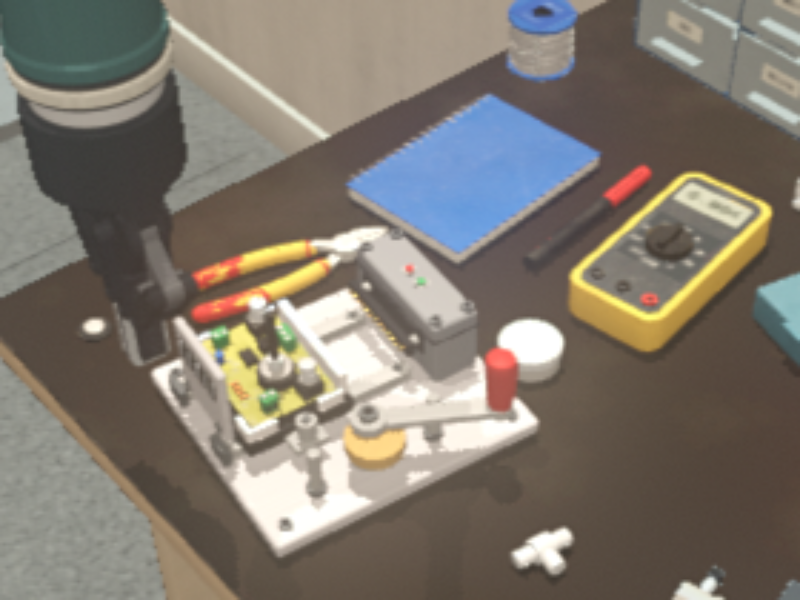

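View pics/w8.png

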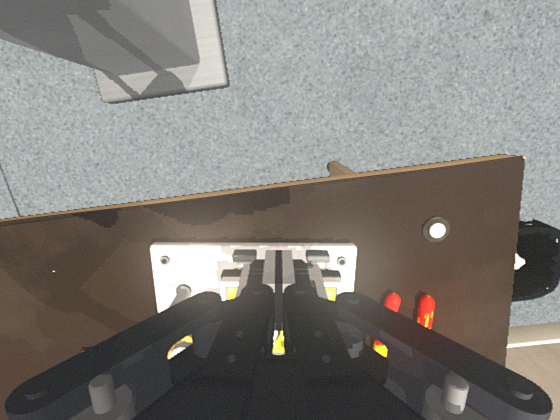

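{"fn": "arm_command", "kwargs": {"rows": [{"delta_rot": [0, 0, 0], "xyz": [0, 0, 0.015], "gripper": 0}, {"delta_rot": [0, 0, 0], "xyz": [0, 0, 0.015], "gripper": 0}, {"delta_rot": [0, 0, 0], "xyz": [0, 0, 0.01], "gripper": 0}, {"delta_rot": [0, 0, 0], "xyz": [0, 0.003, 0], "gripper": 0}, {"delta_rot": [0, 0, 0], "xyz": [0, 0.003, 0], "gripper": 0}, {"delta_rot": [0, 0, 0], "xyz": [0, 0.002, 0], "gripper": 0}, {"delta_rot": [0, 0, 0], "xyz": [0, 0.002, 0], "gripper": 0}, {"delta_rot": [0, 0, 0], "xyz": [0, 0.002, 0], "gripper": 0}, {"delta_rot": [0, 0, 0], "xyz": [0, 0.002, 0], "gripper": 0}, {"delta_rot": [0, 0, 0], "xyz": [0, 0.002, 0], "gripper": 0}]}}

```text
time: 11.45
tool_pos: [0.3867, 0.2967, 0.0494]
tcp_rot: [-2.363, -2.07, 0.0]
wrist_force: [-2.9, 1.2, 1.4]
width: 0.003
```

Run:
```python
from plan import *
s=bot.read_state();p=s["tool_pos"];print(s["time"],p,s["wrist_force"],psi(s),fx(p))
```

```text
11.45 [0.3867304  0.29670568 0.04939622] [-2.89583974  1.19872663  1.42675382] 1.4387691980802118 [-9.39059857e-02 -8.74141078e-05]
```

{"fn": "arm_command", "kwargs": {"rows": [{"delta_rot": [0, 0, 0], "xyz": [0, 0.0025, 0], "gripper": 0}, {"delta_rot": [0, 0, 0], "xyz": [0, 0.0025, 0], "gripper": 0}, {"delta_rot": [0, 0, 0], "xyz": [0, 0.0025, 0], "gripper": 0}, {"delta_rot": [0, 0, 0], "xyz": [0, 0.0025, 0], "gripper": 0}]}}

```text
time: 11.85
tool_pos: [0.3967, 0.2953, 0.0492]
tcp_rot: [-2.363, -2.07, 0.001]
wrist_force: [-3.0, 0.1, 1.1]
width: 0.0
```

{"fn": "arm_command", "kwargs": {"rows": [{"delta_rot": [0, 0, 0], "xyz": [0, 0.0025, 0], "gripper": 0}, {"delta_rot": [0, 0, 0], "xyz": [0, 0.0025, 0], "gripper": 0}, {"delta_rot": [0, 0, 0], "xyz": [0, 0.0025, 0], "gripper": 0}, {"delta_rot": [0, 0, 0], "xyz": [0, 0.0025, 0], "gripper": 0}, {"delta_rot": [0, 0, 0], "xyz": [0, 0.0025, 0], "gripper": 0}, {"delta_rot": [0, 0, 0], "xyz": [0, 0.0025, 0], "gripper": 0}]}}

```text
time: 12.45
tool_pos: [0.4117, 0.2932, 0.0492]
tcp_rot: [2.363, 2.07, -0.001]
wrist_force: [-2.8, -0.3, 1.8]
width: 0.002
```

Run:
```python
from plan import *
from workcell import read_camera
import cv2
c=read_camera("top");cv2.imwrite("pics/t9.png",cv2.resize(c["pixels"][150:275,200:325,::-1],(600,600)))
c=read_camera("scene");cv2.imwrite("pics/s9.png",cv2.resize(c["pixels"][170:290,170:330,::-1],(800,600)))
s=bot.read_state();p=s["tool_pos"];print(s["time"],p,s["wrist_force"],psi(s),fx(p))
```

```text
12.55 [0.41213381 0.29331381 0.04925283] [-1.76024753  0.10310275 -0.44473859] 1.438889368982483 [-6.82771796e-02 -4.21903501e-05]
```

View pics/s9.png

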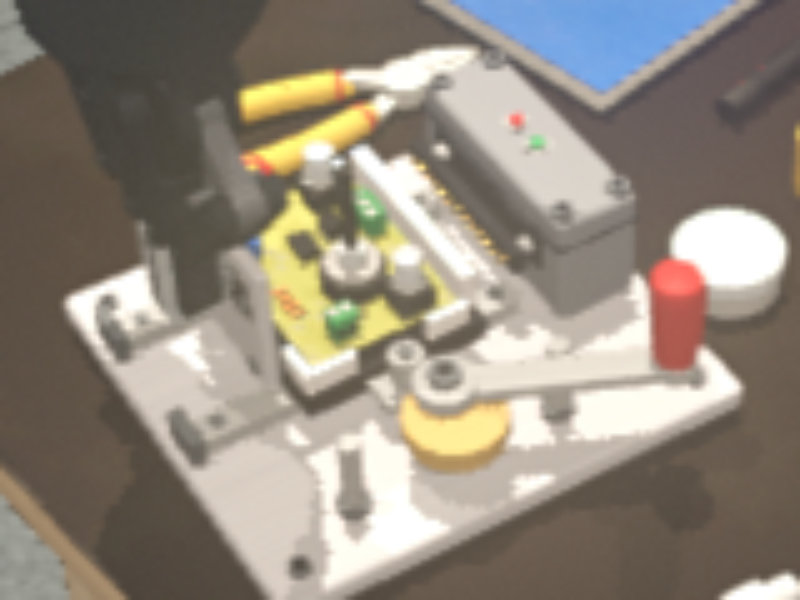

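{"fn": "arm_command", "kwargs": {"rows": [{"delta_rot": [0, 0, 0], "xyz": [0, 0.0025, 0], "gripper": 0}, {"delta_rot": [0, 0, 0], "xyz": [0, 0.0025, 0], "gripper": 0}, {"delta_rot": [0, 0, 0], "xyz": [0, 0.002, 0], "gripper": 0}, {"delta_rot": [0, 0, 0], "xyz": [0, 0, 0], "gripper": 0}]}}

```text
time: 12.95
tool_pos: [0.4189, 0.2924, 0.0492]
tcp_rot: [2.363, 2.07, 0.0]
wrist_force: [-0.3, -0.1, -1.1]
width: 0.0
```

{"fn": "arm_command", "kwargs": {"rows": [{"delta_rot": [0, 0, 0], "xyz": [0, 0.0015, 0], "gripper": 0}, {"delta_rot": [0, 0, 0], "xyz": [0, 0, 0], "gripper": 0}]}}

```text
time: 13.15
tool_pos: [0.4202, 0.2923, 0.0492]
tcp_rot: [2.363, 2.07, 0.0]
wrist_force: [-0.4, -0.2, -0.7]
width: -0.002
```

{"fn": "arm_command", "kwargs": {"rows": [{"delta_rot": [0, 0, 0], "xyz": [0, 0.0015, 0], "gripper": 0}, {"delta_rot": [0, 0, 0], "xyz": [0, 0, 0], "gripper": 0}]}}

```text
time: 13.35
tool_pos: [0.4216, 0.292, 0.0492]
tcp_rot: [2.363, 2.07, 0.0]
wrist_force: [-1.2, -0.8, -0.7]
width: -0.001
```

{"fn": "arm_command", "kwargs": {"rows": [{"delta_rot": [0, 0, 0], "xyz": [0, 0.001, 0], "gripper": 0}, {"delta_rot": [0, 0, 0], "xyz": [0, 0, 0], "gripper": 0}]}}

```text
time: 13.55
tool_pos: [0.4225, 0.2919, 0.0492]
tcp_rot: [2.363, 2.07, -0.0]
wrist_force: [-2.2, -0.7, -1.5]
width: -0.0
```

{"fn": "arm_command", "kwargs": {"rows": [{"delta_rot": [0, 0, 0], "xyz": [0, 0.001, 0], "gripper": 0}, {"delta_rot": [0, 0, 0], "xyz": [0, 0, 0], "gripper": 0}]}}

```text
time: 13.75
tool_pos: [0.4235, 0.2918, 0.0492]
tcp_rot: [2.363, 2.07, 0.0]
wrist_force: [-1.1, -0.5, -1.0]
width: 0.0
```

{"fn": "arm_command", "kwargs": {"rows": [{"delta_rot": [0, 0, 0], "xyz": [0, 0.001, 0], "gripper": 0}, {"delta_rot": [0, 0, 0], "xyz": [0, 0, 0], "gripper": 0}]}}

```text
time: 13.95
tool_pos: [0.4245, 0.2916, 0.0492]
tcp_rot: [2.363, 2.07, 0.0]
wrist_force: [-1.7, 0.3, -0.5]
width: 0.001
```

{"fn": "arm_command", "kwargs": {"rows": [{"delta_rot": [0, 0, 0], "xyz": [0, 0.001, 0], "gripper": 0}, {"delta_rot": [0, 0, 0], "xyz": [0, 0, 0], "gripper": 0}]}}

```text
time: 14.15
tool_pos: [0.4254, 0.2915, 0.0492]
tcp_rot: [-2.363, -2.07, 0.0]
wrist_force: [-2.2, 0.1, -0.6]
width: 0.001
```

Run:
```python
from plan import *
from workcell import read_camera
import cv2
c=read_camera("top");cv2.imwrite("pics/t10.png",cv2.resize(c["pixels"][150:275,200:325,::-1],(600,600)))
c=read_camera("scene");cv2.imwrite("pics/s10.png",cv2.resize(c["pixels"][170:290,170:330,::-1],(800,600)))
f=[]
for i in range(3):
  read_camera("top"); s=bot.read_state();f.append(s["wrist_force"])
p=s["tool_pos"];print(s["time"],p,np.mean(f,0),psi(s),fx(p))
```

```text
14.4 [0.42544635 0.29150853 0.04923189] [-2.14462526  0.12301822 -0.39108039] 1.4390000078469662 [-5.48427949e-02 -4.60213577e-05]
```

View pics/s10.png

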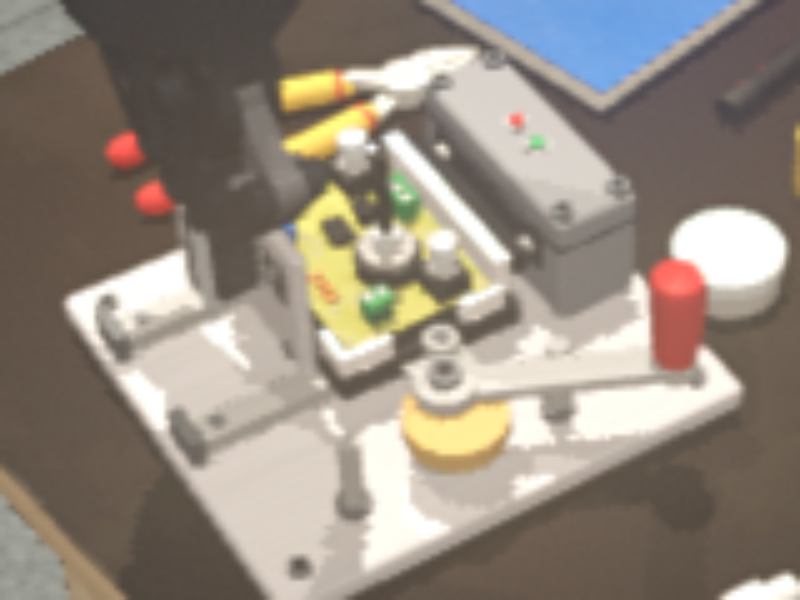

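View pics/t10.png

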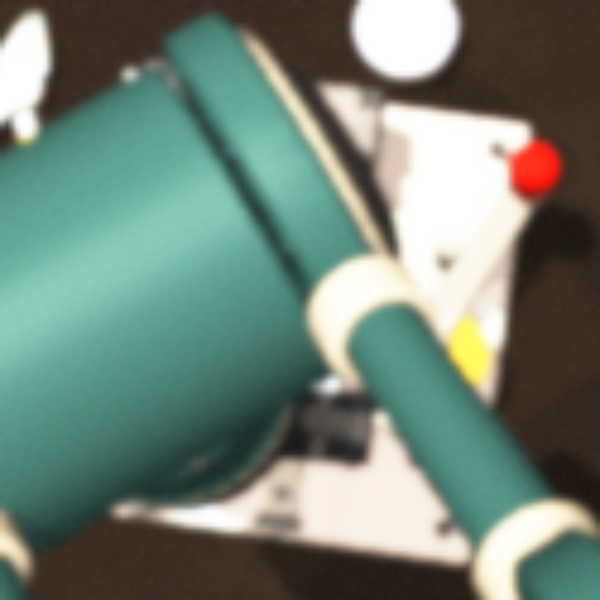

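Run:
```python
from plan import *
c=np.load("scene0.npz")
for z in (.045,.05,.055,.06):
  a=fx(ray(c,170+338/5,170+383/5,z));b=fx(ray(c,170+441/5,170+337/5,z));print(z,a,b,b-a)
# shaft/round encoder base and white right-front locator corner
for u,v,u2,v2,z in [(283,298,387,252,.045),(338,290,442,243,.06),(402,315,508,265,.045)]:
  a=fx(ray(c,170+u/5,170+v/5,z));b=fx(ray(c,170+u2/5,170+v2/5,z));print(a,b,b-a)
```

```text
0.045 [-0.04372668 -0.0562452 ] [-0.0053865  -0.05665502] [ 0.03834018 -0.00040983]
0.05 [-0.0457248  -0.06047809] [-0.0076945  -0.06088461] [ 0.0380303  -0.00040652]
0.055 [-0.04772292 -0.06471098] [-0.01000251 -0.06511419] [ 0.03772041 -0.0004032 ]
0.06 [-0.04972105 -0.06894388] [-0.01231052 -0.06934377] [ 0.03741053 -0.00039989]
[-0.04028001 -0.01261423] [-0.00030051 -0.01244931] [0.0399795  0.00016492]
[-0.02958464 -0.03288721] [ 0.01008195 -0.03243253] [0.03966659 0.00045468]
[-0.01103783 -0.04099464] [ 0.03074482 -0.04006917] [0.04178265 0.00092547]
```

{"fn": "arm_command", "kwargs": {"rows": [{"delta_rot": [0, 0, 0], "xyz": [0, 0.001, 0], "gripper": 0}, {"delta_rot": [0, 0, 0], "xyz": [0, 0, 0], "gripper": 0}, {"delta_rot": [0, 0, 0], "xyz": [0, 0, 0], "gripper": 0}]}}

```text
time: 14.7
tool_pos: [0.4262, 0.2914, 0.0492]
tcp_rot: [-2.363, -2.07, 0.001]
wrist_force: [-3.2, -0.2, -0.0]
width: 0.001
```

{"fn": "arm_command", "kwargs": {"rows": [{"delta_rot": [0, 0, 0], "xyz": [0, 0.001, 0], "gripper": 0}, {"delta_rot": [0, 0, 0], "xyz": [0, 0, 0], "gripper": 0}, {"delta_rot": [0, 0, 0], "xyz": [0, 0, 0], "gripper": 0}]}}

```text
time: 15.0
tool_pos: [0.4271, 0.2913, 0.0492]
tcp_rot: [-2.363, -2.07, 0.001]
wrist_force: [-5.0, 1.5, 0.8]
width: 0.002
```

Run:
```python
from plan import *
from workcell import read_camera
import cv2
f=[]
for i in range(3):
  c=read_camera("scene"); s=bot.read_state();f.append(s["wrist_force"])
cv2.imwrite("pics/s11.png",cv2.resize(c["pixels"][170:290,170:330,::-1],(800,600)))
p=s["tool_pos"];print(s["time"],p,np.mean(f,0),psi(s),fx(p))
```

```text
15.15 [0.42714213 0.29126531 0.0492189 ] [-5.15572532  0.55676596  0.87984634] 1.438981793544429 [-5.31297073e-02 -5.96523188e-05]
```

{"fn": "arm_command", "kwargs": {"rows": [{"delta_rot": [0, 0, 0], "xyz": [0, -0.004, 0], "gripper": 0}, {"delta_rot": [0, 0, 0], "xyz": [0, -0.008, 0], "gripper": 0}, {"delta_rot": [0, 0, 0], "xyz": [0, -0.02, 0], "gripper": 0}, {"delta_rot": [0, 0, 0], "xyz": [0, 0, -0.03], "gripper": 0}, {"delta_rot": [0, 0, 0], "xyz": [0, 0, -0.03], "gripper": 0}, {"delta_rot": [0, 0, 0], "xyz": [0, 0, -0.03], "gripper": 0}, {"delta_rot": [0, 0, 0], "xyz": [0, 0, 0], "gripper": 0}]}}

```text
time: 15.85
tool_pos: [0.3977, 0.2978, 0.1442]
tcp_rot: [2.361, 2.07, 0.015]
wrist_force: [1.2, -0.1, 0.1]
width: -0.0
```

Run:
```python
from plan import *
from workcell import read_camera
import cv2
c=read_camera("scene");cv2.imwrite("pics/s12.png",cv2.resize(c["pixels"][170:290,170:330,::-1],(800,600)))
s=bot.read_state()
p=s["tool_pos"];print(s["time"],p,psi(s),fx(p))
t,tg=finger(2.27,1,.010);print(t,fx(t),totool(psi(s),t-p[:2]))
```

```text
15.9 [0.39655371 0.29687858 0.14199408] 1.4396285678555347 [-0.08419458  0.00140117]
[0.53376158 0.19923544] [ 0.06486754 -0.07696123] [-0.07885868  0.14880017]
```

View pics/s12.png

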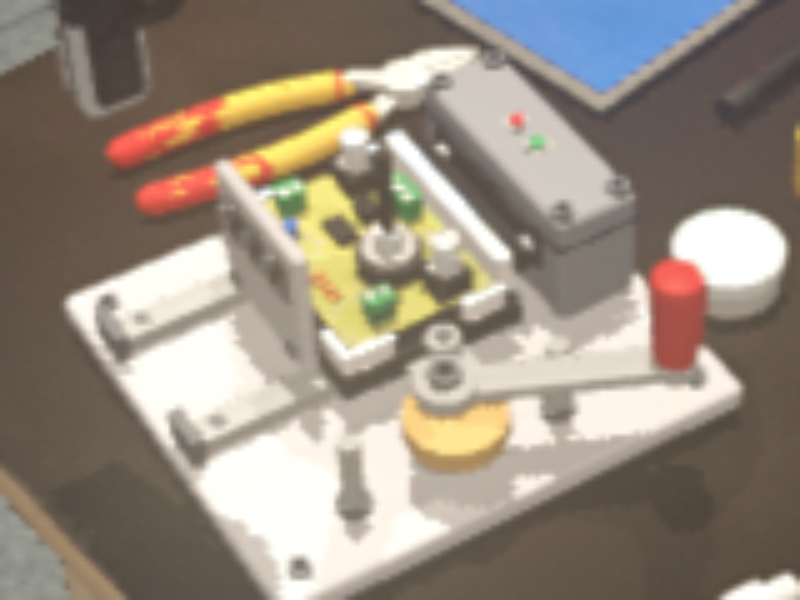

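{"fn": "arm_command", "kwargs": {"rows": [{"delta_rot": [0, 0, -0.1], "xyz": [0, 0, 0], "gripper": 0}, {"delta_rot": [0, 0, 0.1], "xyz": [-0.0395, 0, 0], "gripper": 0}, {"delta_rot": [0, 0, 0], "xyz": [-0.0355, 0.025, 0], "gripper": 0}, {"delta_rot": [0, 0, 0], "xyz": [0, 0.03, 0], "gripper": 0}, {"delta_rot": [0, 0, 0], "xyz": [0, 0.03, 0], "gripper": 0}, {"delta_rot": [0, 0, 0], "xyz": [0, 0.03, 0], "gripper": 0}, {"delta_rot": [0, 0, 0], "xyz": [0, 0.03, 0], "gripper": 0}]}}

```text
time: 16.6
tool_pos: [0.5329, 0.2013, 0.1375]
tcp_rot: [-2.362, -2.069, 0.004]
wrist_force: [-0.3, 0.2, 0.1]
width: 0.002
```

{"fn": "arm_command", "kwargs": {"rows": [{"delta_rot": [0, 0, -0.13], "xyz": [0, 0, 0], "gripper": 0}, {"delta_rot": [0, 0, -0.13], "xyz": [0, 0, 0], "gripper": 0}, {"delta_rot": [0, 0, -0.13], "xyz": [0, 0, 0], "gripper": 0}, {"delta_rot": [0, 0, -0.13], "xyz": [0, 0, 0], "gripper": 0}, {"delta_rot": [0, 0, -0.13], "xyz": [0, 0, 0], "gripper": 0}, {"delta_rot": [0, 0, -0.13], "xyz": [0, 0, 0], "gripper": 0}, {"delta_rot": [0, 0, -0.12], "xyz": [0, 0, 0], "gripper": 0}, {"delta_rot": [0, 0, 0], "xyz": [0, 0, 0], "gripper": 0}, {"delta_rot": [0, 0, 0], "xyz": [0, 0, 0], "gripper": 0}]}}

```text
time: 17.5
tool_pos: [0.5323, 0.2017, 0.1381]
tcp_rot: [-1.23, -2.889, 0.002]
wrist_force: [-0.3, -0.1, -0.1]
width: -0.0
```

Run:
```python
from plan import *
from workcell import read_camera
import cv2
c=read_camera("wrist");cv2.imwrite("pics/w13.png",c["pixels"][:,:,::-1])
s=bot.read_state()
p=s["tool_pos"];print(s["time"],p,psi(s),fx(p),s["q"])
t,tg=finger(2.27,1,.010);print(t,fx(t),totool(psi(s),t-p[:2]))
```

```text
17.55 [0.53261735 0.20174197 0.13835268] 2.336813392572851 [ 0.06339753 -0.07463077] [ 3.18382897e-01  1.43448165e-01  1.92696442e+00 -7.47062435e-05
  1.07265673e+00 -2.01839515e+00]
[0.53376158 0.19923544] [ 0.06486754 -0.07696123] [-0.00259966 -0.00091308]
```

View pics/w13.png

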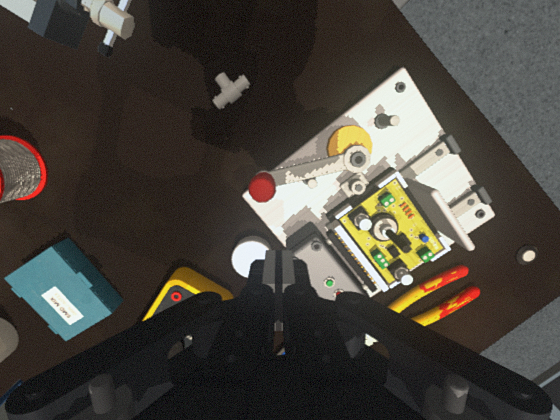

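{"fn": "arm_command", "kwargs": {"rows": [{"delta_rot": [0, 0, 0], "xyz": [-0.004, -0.001, 0.02], "gripper": 0}, {"delta_rot": [0, 0, 0], "xyz": [0, 0, 0.02], "gripper": 0}, {"delta_rot": [0, 0, 0], "xyz": [0, 0, 0.01], "gripper": 0}, {"delta_rot": [0, 0, 0], "xyz": [0, 0, 0], "gripper": 0}]}}

```text
time: 17.95
tool_pos: [0.5338, 0.1977, 0.0871]
tcp_rot: [-1.227, -2.888, 0.004]
wrist_force: [0.2, -0.5, -0.3]
width: -0.004
```

Run:
```python
from plan import *
from workcell import read_camera
import cv2
c=read_camera("wrist");cv2.imwrite("pics/w14.png",c["pixels"][:,:,::-1])
c=read_camera("scene");cv2.imwrite("pics/s14.png",cv2.resize(c["pixels"][170:290,170:330,::-1],(800,600)))
s=bot.read_state()
p=s["tool_pos"];print(s["time"],p,psi(s),fx(p))
```

```text
18.05 [0.53562453 0.19829026 0.08941258] 2.338502691884823 [ 0.0668404  -0.07764806]
```

View pics/w14.png

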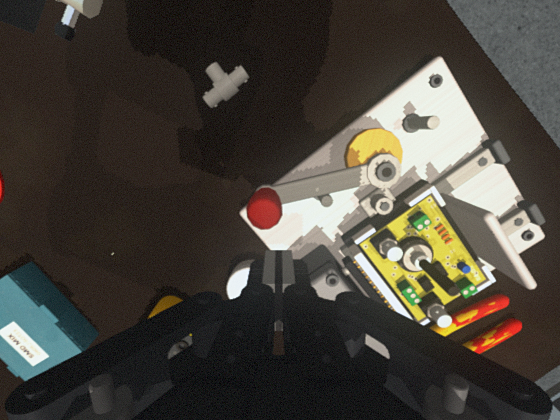

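View pics/s14.png

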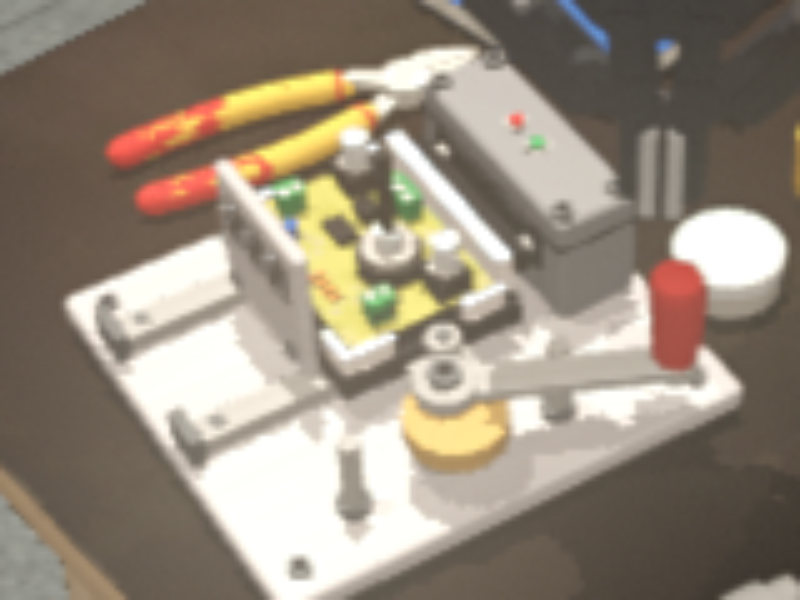

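{"fn": "arm_command", "kwargs": {"rows": [{"delta_rot": [0, 0, 0], "xyz": [0, 0, 0.015], "gripper": 0}, {"delta_rot": [0, 0, 0], "xyz": [0, 0, 0.01], "gripper": 0}, {"delta_rot": [0, 0, 0], "xyz": [0, 0, 0.005], "gripper": 0}, {"delta_rot": [0, 0, 0], "xyz": [0, 0, 0], "gripper": 0}, {"delta_rot": [0, 0, 0], "xyz": [0, 0, 0], "gripper": 0}]}}

```text
time: 18.55
tool_pos: [0.5355, 0.1982, 0.0591]
tcp_rot: [-1.227, -2.892, 0.0]
wrist_force: [-0.4, -2.2, 0.2]
width: -0.001
```

Run:
```python
from plan import *
s=bot.read_state();p=s["tool_pos"];print(s["time"],p,psi(s),s["wrist_force"])
P,ps=plan(2.27,2.27,4,1,0,psi(s),2.34)
P,ps=plan(2.27,1.45,12,1,0.0,ps,1.6,P,ps)
P,ps=plan(1.45,.63,12,1,0.0,ps,.85,P,ps)
P,ps=plan(.63,.0,12,1,0.0,ps,.35,P,ps)
```

```text
18.55 [0.53551434 0.19816056 0.05905984] 2.338923457067274 [-0.41425173 -2.2186573   0.19712816]
c=2.27 d=[-0.0003 -0.0102] rz=-0.0  psi=2.34->2.34 tg+pi/2=2.57
c=2.27 d=[-0. -0.] rz=-0.001  psi=2.34->2.34 tg+pi/2=2.57
c=2.27 d=[-0. -0.] rz=0.0  psi=2.34->2.34 tg+pi/2=2.57
c=2.27 d=[-0. -0.] rz=-0.0  psi=2.34->2.34 tg+pi/2=2.57
c=2.20 d=[-0.0024 -0.0048] rz=0.062  psi=2.34->2.28 tg+pi/2=2.50
c=2.13 d=[-0.0023 -0.0048] rz=0.061  psi=2.28->2.22 tg+pi/2=2.44
c=2.06 d=[-0.0024 -0.0047] rz=0.062  psi=2.22->2.15 tg+pi/2=2.37
c=2.00 d=[-0.0022 -0.0048] rz=0.062  psi=2.15->2.09 tg+pi/2=2.30
c=1.93 d=[-0.0023 -0.0048] rz=0.061  psi=2.09->2.03 tg+pi/2=2.23
c=1.86 d=[-0.0022 -0.0049] rz=0.062  psi=2.03->1.97 tg+pi/2=2.16
c=1.79 d=[-0.0022 -0.0048] rz=0.062  psi=1.97->1.91 tg+pi/2=2.09
c=1.72 d=[-0.0022 -0.0049] rz=0.061  psi=1.91->1.85 tg+pi/2=2.03
c=1.65 d=[-0.0021 -0.0048] rz=0.062  psi=1.85->1.78 tg+pi/2=1.96
c=1.59 d=[-0.0021 -0.0049] rz=0.062  psi=1.78->1.72 tg+pi/2=1.89
c=1.52 d=[-0.002  -0.0049] rz=0.061  psi=1.72->1.66 tg+pi/2=1.82
c=1.45 d=[-0.0021 -0.0049] rz=0.062  psi=1.66->1.60 tg+
[... 867 characters left out ...]
.0012 -0.0039] rz=0.041  psi=0.81->0.77 tg+pi/2=0.83
c=0.47 d=[-0.0012 -0.0039] rz=0.042  psi=0.77->0.72 tg+pi/2=0.77
c=0.42 d=[-0.0012 -0.0039] rz=0.042  psi=0.72->0.68 tg+pi/2=0.72
c=0.37 d=[-0.0011 -0.0039] rz=0.041  psi=0.68->0.64 tg+pi/2=0.67
c=0.32 d=[-0.0011 -0.004 ] rz=0.042  psi=0.64->0.60 tg+pi/2=0.62
c=0.26 d=[-0.001  -0.0039] rz=0.042  psi=0.60->0.56 tg+pi/2=0.56
c=0.21 d=[-0.001 -0.004] rz=0.041  psi=0.56->0.52 tg+pi/2=0.51
c=0.16 d=[-0.001  -0.0039] rz=0.042  psi=0.52->0.47 tg+pi/2=0.46
c=0.10 d=[-0.0009 -0.004 ] rz=0.042  psi=0.47->0.43 tg+pi/2=0.41
c=0.05 d=[-0.0009 -0.004 ] rz=0.041  psi=0.43->0.39 tg+pi/2=0.35
c=0.00 d=[-0.0008 -0.004 ] rz=0.042  psi=0.39->0.35 tg+pi/2=0.30
```

{"fn": "arm_command", "kwargs": {"rows": [{"delta_rot": [0, 0, 0], "xyz": [0, -0.003, 0], "gripper": 0}, {"delta_rot": [0, 0, 0], "xyz": [0, -0.003, 0], "gripper": 0}]}}

```text
time: 18.75
tool_pos: [0.5315, 0.194, 0.0598]
tcp_rot: [1.227, 2.891, 0.001]
wrist_force: [0.4, 0.7, -0.1]
width: 0.001
```

{"fn": "arm_command", "kwargs": {"rows": [{"delta_rot": [0, 0, 0], "xyz": [0, -0.002, 0], "gripper": 0}, {"delta_rot": [0, 0, 0], "xyz": [0, -0.002, 0], "gripper": 0}, {"delta_rot": [0, 0, 0.06], "xyz": [-0.0024, -0.0048, 0], "gripper": 0}, {"delta_rot": [0, 0, 0.06], "xyz": [-0.0023, -0.0048, 0], "gripper": 0}, {"delta_rot": [0, 0, 0.06], "xyz": [-0.0024, -0.0047, 0], "gripper": 0}]}}

```text
time: 19.25
tool_pos: [0.5227, 0.1769, 0.0597]
tcp_rot: [1.485, 2.767, 0.003]
wrist_force: [0.4, 1.7, -0.0]
width: -0.002
```

Run:
```python
from plan import *
from workcell import read_camera
import cv2
c=read_camera("scene");cv2.imwrite("pics/s15.png",cv2.resize(c["pixels"][170:290,170:330,::-1],(800,600)))
s=bot.read_state();p=s["tool_pos"];print(s["time"],p,psi(s),s["wrist_force"],finger(2.06,1,0)[0])
```

```text
19.3 [0.522149   0.17619219 0.05961925] 2.1541008853356187 [ 0.85967128 -0.15074704  1.16727434] [0.52190333 0.17585391]
```

View pics/s15.png

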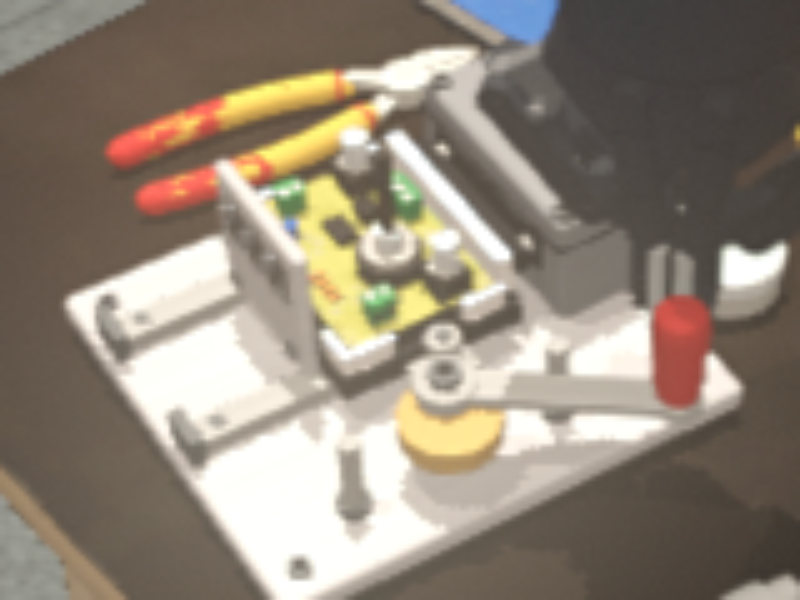

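The lever is moving back and the arm is clear of the housing. Continue.

{"fn": "arm_command", "kwargs": {"rows": [{"delta_rot": [0, 0, 0.062], "xyz": [-0.0022, -0.0048, 0], "gripper": 0}, {"delta_rot": [0, 0, 0.062], "xyz": [-0.0023, -0.0048, 0], "gripper": 0}, {"delta_rot": [0, 0, 0.062], "xyz": [-0.0022, -0.0049, 0], "gripper": 0}, {"delta_rot": [0, 0, 0.062], "xyz": [-0.0022, -0.0048, 0], "gripper": 0}, {"delta_rot": [0, 0, 0.062], "xyz": [-0.0022, -0.0049, 0], "gripper": 0}, {"delta_rot": [0, 0, 0.062], "xyz": [-0.0021, -0.0048, 0], "gripper": 0}, {"delta_rot": [0, 0, 0.062], "xyz": [-0.0021, -0.0049, 0], "gripper": 0}, {"delta_rot": [0, 0, 0.062], "xyz": [-0.002, -0.0049, 0], "gripper": 0}, {"delta_rot": [0, 0, 0.062], "xyz": [-0.0021, -0.0049, 0], "gripper": 0}]}}

```text
time: 20.2
tool_pos: [0.4888, 0.1445, 0.0598]
tcp_rot: [2.189, 2.252, 0.003]
wrist_force: [2.0, 1.0, -0.6]
width: 0.001
```

Run:
```python
from plan import *
from workcell import read_camera
import cv2
c=read_camera("wrist");cv2.imwrite("pics/w16.png",c["pixels"][:,:,::-1])
s=bot.read_state();p=s["tool_pos"];print(s["time"],p,psi(s),s["wrist_force"],finger(1.45,1,0)[0])
plan(1.45,.79,10,1,0.0,psi(s),1.0)
```

```text
20.25 [0.48780745 0.14401178 0.05963688] 1.5972185552891953 [ 0.57737988  0.55287    -0.15461808] [0.48782948 0.14392402]
c=1.38 d=[-0.002  -0.0047] rz=0.06  psi=1.60->1.54 tg+pi/2=1.69
c=1.32 d=[-0.0019 -0.0048] rz=0.059  psi=1.54->1.48 tg+pi/2=1.62
c=1.25 d=[-0.0019 -0.0048] rz=0.06  psi=1.48->1.42 tg+pi/2=1.55
c=1.19 d=[-0.0019 -0.0047] rz=0.06  psi=1.42->1.36 tg+pi/2=1.49
c=1.12 d=[-0.0018 -0.0048] rz=0.06  psi=1.36->1.30 tg+pi/2=1.42
c=1.05 d=[-0.0018 -0.0048] rz=0.059  psi=1.30->1.24 tg+pi/2=1.36
c=0.99 d=[-0.0018 -0.0049] rz=0.06  psi=1.24->1.18 tg+pi/2=1.29
c=0.92 d=[-0.0017 -0.0048] rz=0.06  psi=1.18->1.12 tg+pi/2=1.22
c=0.86 d=[-0.0017 -0.0048] rz=0.059  psi=1.12->1.06 tg+pi/2=1.16
c=0.79 d=[-0.0017 -0.0049] rz=0.06  psi=1.06->1.00 tg+pi/2=1.09
```

View pics/w16.png

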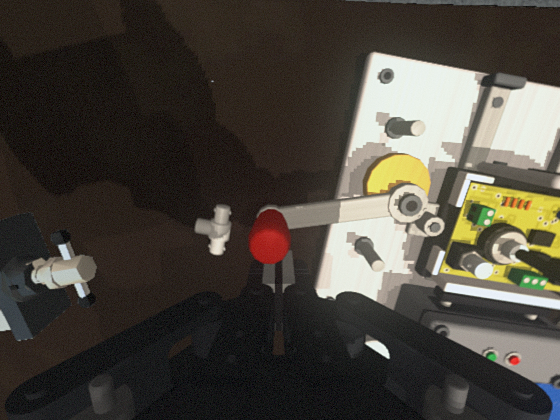

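{"fn": "arm_command", "kwargs": {"rows": [{"delta_rot": [0, 0, 0.06], "xyz": [-0.002, -0.0047, 0], "gripper": 0}, {"delta_rot": [0, 0, 0.06], "xyz": [-0.0019, -0.0048, 0], "gripper": 0}, {"delta_rot": [0, 0, 0.06], "xyz": [-0.0019, -0.0048, 0], "gripper": 0}, {"delta_rot": [0, 0, 0.06], "xyz": [-0.0019, -0.0047, 0], "gripper": 0}]}}

```text
time: 20.65
tool_pos: [0.4695, 0.1379, 0.0598]
tcp_rot: [2.442, 1.975, 0.003]
wrist_force: [1.3, 0.6, -0.3]
width: -0.001
```

{"fn": "arm_command", "kwargs": {"rows": [{"delta_rot": [0, 0, 0.06], "xyz": [-0.0018, -0.0048, 0], "gripper": 0}, {"delta_rot": [0, 0, 0.06], "xyz": [-0.0018, -0.0048, 0], "gripper": 0}, {"delta_rot": [0, 0, 0.06], "xyz": [-0.0018, -0.0049, 0], "gripper": 0}]}}

```text
time: 20.95
tool_pos: [0.4542, 0.1365, 0.0599]
tcp_rot: [2.609, 1.748, 0.004]
wrist_force: [3.0, 0.6, -0.0]
width: 0.001
```

{"fn": "arm_command", "kwargs": {"rows": [{"delta_rot": [0, 0, 0.06], "xyz": [-0.0017, -0.0048, 0], "gripper": 0}, {"delta_rot": [0, 0, 0.06], "xyz": [-0.0017, -0.0048, 0], "gripper": 0}, {"delta_rot": [0, 0, 0.06], "xyz": [-0.0017, -0.0049, 0], "gripper": 0}]}}

```text
time: 21.25
tool_pos: [0.439, 0.1382, 0.0599]
tcp_rot: [2.756, 1.507, 0.004]
wrist_force: [2.4, -0.6, 0.2]
width: 0.002
```

Run:
```python
from plan import *
from workcell import read_camera
import cv2
c=read_camera("wrist");cv2.imwrite("pics/w17.png",c["pixels"][:,:,::-1])
c=read_camera("scene");cv2.imwrite("pics/s17.png",cv2.resize(c["pixels"][170:290,170:330,::-1],(800,600)))
s=bot.read_state();p=s["tool_pos"];print(s["time"],p,psi(s),s["wrist_force"],finger(.79,1,0)[0])
plan(.79,.0,14,1,0.0,psi(s),.4)
```

```text
21.35 [0.43795177 0.13808574 0.05958897] 1.0027691200437854 [ 0.96538475  0.76345267 -0.14867329] [0.43778998 0.1379955 ]
c=0.73 d=[-0.0016 -0.0042] rz=0.043  psi=1.00->0.96 tg+pi/2=1.04
c=0.68 d=[-0.0013 -0.0042] rz=0.043  psi=0.96->0.92 tg+pi/2=0.98
c=0.62 d=[-0.0013 -0.0042] rz=0.043  psi=0.92->0.87 tg+pi/2=0.92
c=0.56 d=[-0.0013 -0.0042] rz=0.043  psi=0.87->0.83 tg+pi/2=0.87
c=0.51 d=[-0.0012 -0.0042] rz=0.043  psi=0.83->0.79 tg+pi/2=0.81
c=0.45 d=[-0.0011 -0.0043] rz=0.043  psi=0.79->0.74 tg+pi/2=0.75
c=0.40 d=[-0.0011 -0.0042] rz=0.043  psi=0.74->0.70 tg+pi/2=0.70
c=0.34 d=[-0.001  -0.0043] rz=0.043  psi=0.70->0.66 tg+pi/2=0.64
c=0.28 d=[-0.0009 -0.0043] rz=0.043  psi=0.66->0.62 tg+pi/2=0.58
c=0.23 d=[-0.0009 -0.0043] rz=0.044  psi=0.62->0.57 tg+pi/2=0.53
c=0.17 d=[-0.0009 -0.0043] rz=0.043  psi=0.57->0.53 tg+pi/2=0.47
c=0.11 d=[-0.0008 -0.0043] rz=0.043  psi=0.53->0.49 tg+pi/2=0.41
c=0.06 d=[-0.0007 -0.0043] rz=0.043  psi=0.49->0.44 tg+pi/2=0.36
c=0.00 d=[-0.0007 -0.0043] rz=0.043  psi=0.44->0.40 tg+pi/2=0.30
```

View pics/w17.png

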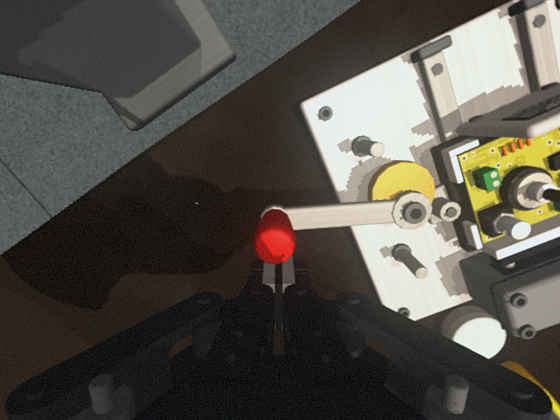

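View pics/s17.png

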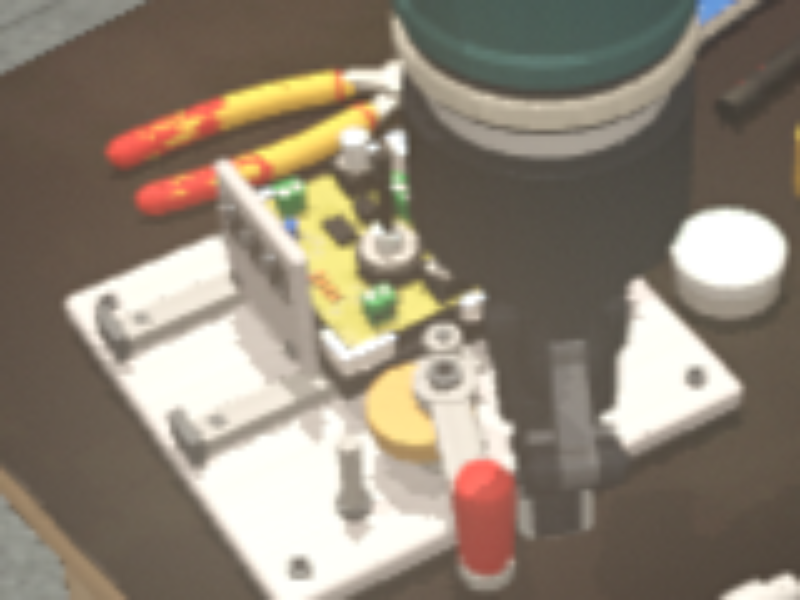

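{"fn": "arm_command", "kwargs": {"rows": [{"delta_rot": [0, 0, 0.043], "xyz": [-0.0015, -0.0042, 0], "gripper": 0}, {"delta_rot": [0, 0, 0.043], "xyz": [-0.0013, -0.0042, 0], "gripper": 0}, {"delta_rot": [0, 0, 0.043], "xyz": [-0.0013, -0.0042, 0], "gripper": 0}, {"delta_rot": [0, 0, 0.043], "xyz": [-0.0013, -0.0042, 0], "gripper": 0}]}}

```text
time: 21.75
tool_pos: [0.4222, 0.1437, 0.0597]
tcp_rot: [2.874, 1.267, 0.003]
wrist_force: [2.9, -1.5, -0.4]
width: -0.004
```

{"fn": "arm_command", "kwargs": {"rows": [{"delta_rot": [0, 0, 0.043], "xyz": [-0.0012, -0.0042, 0], "gripper": 0}, {"delta_rot": [0, 0, 0.043], "xyz": [-0.0011, -0.0043, 0], "gripper": 0}, {"delta_rot": [0, 0, 0.043], "xyz": [-0.0011, -0.0042, 0], "gripper": 0}]}}

```text
time: 22.05
tool_pos: [0.4108, 0.1502, 0.0597]
tcp_rot: [2.95, 1.079, 0.003]
wrist_force: [2.4, -1.0, -0.2]
width: -0.003
```

{"fn": "arm_command", "kwargs": {"rows": [{"delta_rot": [0, 0, 0.043], "xyz": [-0.001, -0.0043, 0], "gripper": 0}, {"delta_rot": [0, 0, 0.043], "xyz": [-0.0009, -0.0043, 0], "gripper": 0}, {"delta_rot": [0, 0, 0.043], "xyz": [-0.0009, -0.0043, 0], "gripper": 0}]}}

```text
time: 22.35
tool_pos: [0.4008, 0.1587, 0.0598]
tcp_rot: [3.013, 0.887, 0.003]
wrist_force: [3.3, -0.7, 0.7]
width: -0.001
```

Run:
```python
from plan import *
from workcell import read_camera
import cv2
c=read_camera("wrist");cv2.imwrite("pics/w18.png",c["pixels"][:,:,::-1])
c=read_camera("scene");cv2.imwrite("pics/s18.png",cv2.resize(c["pixels"][170:290,170:330,::-1],(800,600)))
s=bot.read_state();p=s["tool_pos"];print(s["time"],p,psi(s),s["wrist_force"],finger(.23,1,0)[0])
plan(.23,.0,6,1,0.0,psi(s),.4)
```

```text
22.45 [0.39999613 0.15880546 0.05951943] 0.5737168010334409 [-0.1899459  -0.59609376  0.89614625] [0.39991464 0.15829871]
c=0.19 d=[-0.001  -0.0025] rz=0.029  psi=0.57->0.54 tg+pi/2=0.49
c=0.15 d=[-0.0005 -0.003 ] rz=0.029  psi=0.54->0.52 tg+pi/2=0.46
c=0.11 d=[-0.0006 -0.0029] rz=0.029  psi=0.52->0.49 tg+pi/2=0.42
c=0.08 d=[-0.0005 -0.0029] rz=0.029  psi=0.49->0.46 tg+pi/2=0.38
c=0.04 d=[-0.0005 -0.003 ] rz=0.029  psi=0.46->0.43 tg+pi/2=0.34
c=0.00 d=[-0.0005 -0.0029] rz=0.029  psi=0.43->0.40 tg+pi/2=0.30
```

View pics/s18.png

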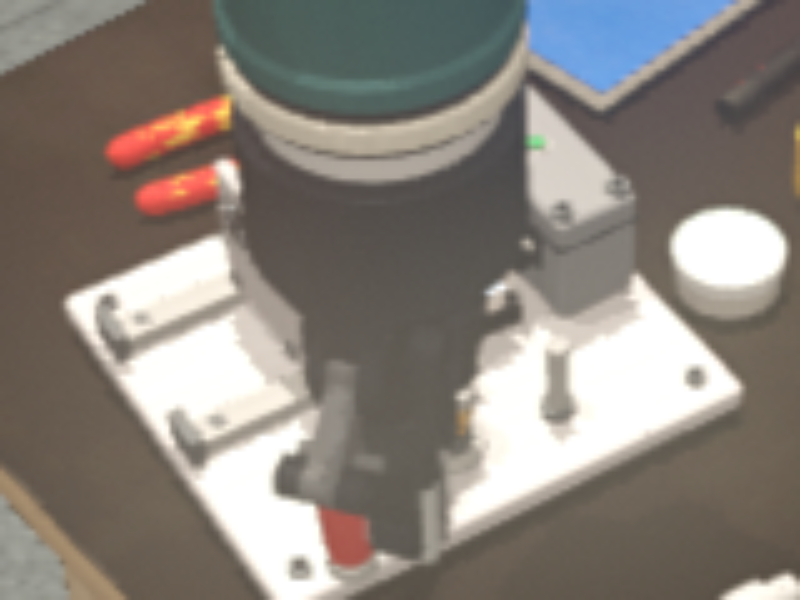

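{"fn": "arm_command", "kwargs": {"rows": [{"delta_rot": [0, 0, 0.029], "xyz": [-0.0008, -0.0028, 0], "gripper": 0}, {"delta_rot": [0, 0, 0.029], "xyz": [-0.0005, -0.0029, 0], "gripper": 0}, {"delta_rot": [0, 0, 0.029], "xyz": [-0.0005, -0.0029, 0], "gripper": 0}, {"delta_rot": [0, 0, 0.029], "xyz": [-0.0005, -0.0029, 0], "gripper": 0}]}}

```text
time: 22.85
tool_pos: [0.393, 0.1672, 0.0595]
tcp_rot: [3.059, 0.712, 0.002]
wrist_force: [3.2, -2.6, -0.4]
width: -0.001
```

{"fn": "arm_command", "kwargs": {"rows": [{"delta_rot": [0, 0, 0.029], "xyz": [-0.0005, -0.002, 0], "gripper": 0}, {"delta_rot": [0, 0, 0], "xyz": [0, 0, 0], "gripper": 0}]}}

```text
time: 23.05
tool_pos: [0.3914, 0.1689, 0.0595]
tcp_rot: [3.069, 0.668, 0.002]
wrist_force: [1.6, -1.9, 0.8]
width: -0.0
```

{"fn": "arm_command", "kwargs": {"rows": [{"delta_rot": [0, 0, 0], "xyz": [0, -0.0015, 0], "gripper": 0}, {"delta_rot": [0, 0, 0], "xyz": [0, 0, 0], "gripper": 0}]}}

```text
time: 23.25
tool_pos: [0.3906, 0.1704, 0.0595]
tcp_rot: [3.07, 0.666, 0.001]
wrist_force: [2.6, -0.9, 0.5]
width: 0.002
```

Run:
```python
from plan import *
s=bot.read_state();p=s["tool_pos"];print(s["time"],p,psi(s),s["wrist_force"],finger(.04,1,0)[0],finger(0,1,0)[0])
```

```text
23.25 [0.39064553 0.17041559 0.05952771] 0.4274138987216459 [ 2.6489294  -0.87699078  0.53405844] [0.39037015 0.16954507] [0.38864326 0.17213137]
```

{"fn": "arm_command", "kwargs": {"rows": [{"delta_rot": [0, 0, 0], "xyz": [0, -0.0015, 0], "gripper": 0}, {"delta_rot": [0, 0, 0], "xyz": [0, 0, 0], "gripper": 0}]}}

```text
time: 23.45
tool_pos: [0.39, 0.1717, 0.0595]
tcp_rot: [3.07, 0.665, 0.002]
wrist_force: [3.7, -2.0, 1.5]
width: 0.001
```

{"fn": "arm_command", "kwargs": {"rows": [{"delta_rot": [0, 0, 0], "xyz": [0, -0.0015, 0], "gripper": 0}, {"delta_rot": [0, 0, 0], "xyz": [0, 0, 0], "gripper": 0}]}}

```text
time: 23.65
tool_pos: [0.39, 0.1719, 0.0596]
tcp_rot: [3.067, 0.667, 0.003]
wrist_force: [6.9, -8.5, 1.2]
width: 0.0
```

{"fn": "arm_command", "kwargs": {"rows": [{"delta_rot": [0, 0, 0], "xyz": [0, -0.0015, 0], "gripper": 0}, {"delta_rot": [0, 0, 0], "xyz": [0, 0, 0], "gripper": 0}]}}

```text
time: 23.85
tool_pos: [0.3899, 0.1721, 0.0596]
tcp_rot: [3.064, 0.668, 0.003]
wrist_force: [8.0, -13.8, 0.3]
width: -0.002
```

{"fn": "arm_command", "kwargs": {"rows": [{"delta_rot": [0, 0, 0], "xyz": [0, 0.005, 0], "gripper": 0}, {"delta_rot": [0, 0, 0], "xyz": [0, 0.01, 0], "gripper": 0}, {"delta_rot": [0, 0, 0], "xyz": [0, 0.015, 0], "gripper": 0}, {"delta_rot": [0, 0, 0], "xyz": [0, 0, -0.03], "gripper": 0}, {"delta_rot": [0, 0, 0], "xyz": [0, 0, -0.04], "gripper": 0}, {"delta_rot": [0, 0, 0], "xyz": [0, 0.02, -0.04], "gripper": 0}, {"delta_rot": [0, 0, 0], "xyz": [-0.02, 0.04, -0.04], "gripper": 0}, {"delta_rot": [0, 0, 0], "xyz": [0, 0.04, -0.02], "gripper": 0}, {"delta_rot": [0, 0, 0], "xyz": [0, 0.04, 0], "gripper": 0}, {"delta_rot": [0, 0, 0], "xyz": [0, 0.04, 0], "gripper": 0}, {"delta_rot": [0, 0, 0], "xyz": [0, 0, 0], "gripper": 0}, {"delta_rot": [0, 0, 0], "xyz": [0, 0, 0], "gripper": 0}]}}

```text
time: 25.05
tool_pos: [0.4562, -0.0179, 0.2218]
tcp_rot: [-3.069, -0.66, 0.003]
wrist_force: [0.2, 0.8, -0.1]
width: -0.003
```

Run:
```python
from plan import *
from workcell import read_camera
import cv2
c=read_camera("top");np.savez("topE.npz",**c);cv2.imwrite("pics/t19.png",cv2.resize(c["pixels"][150:275,200:325,::-1],(600,600),interpolation=cv2.INTER_CUBIC))
c=read_camera("scene");np.savez("sceneE.npz",**c);cv2.imwrite("pics/s19.png",cv2.resize(c["pixels"][170:290,170:330,::-1],(800,600),interpolation=cv2.INTER_CUBIC))
s=bot.read_state();p=s["tool_pos"];print(s["time"],p,psi(s),s["wrist_force"])
```

```text
25.15 [ 0.45604106 -0.01677979  0.22185006] 0.42632691252928034 [-0.08765737  0.13490416  0.32289763]
```

View pics/s19.png

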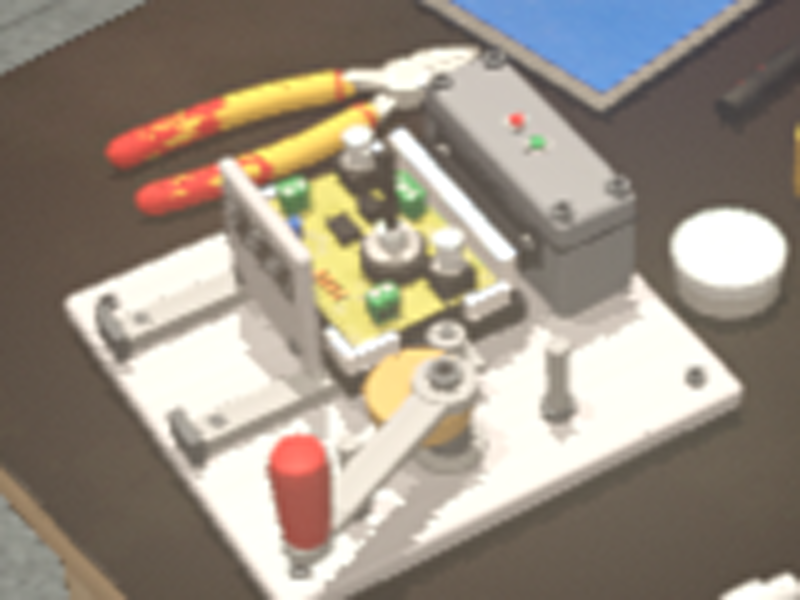

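View pics/t19.png

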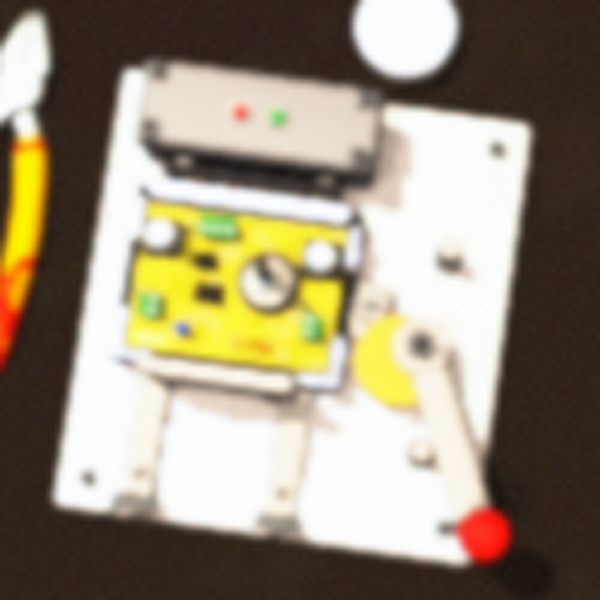

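Run:
```python
from plan import *
c=np.load("topE.npz");s=np.load("sceneE.npz")
g=lambda u,v,z:fx(ray(c,200+u/4.8,150+v/4.8,z))
f=g(485,536,.085)-[-.016,-.073];print("cam",np.arctan2(f[1],f[0])%(2*np.pi)-3.578,np.hypot(*f))
f=fx(ray(s,170+299/5,170+452/5,.083))-[-.016,-.073];print("cam scene",np.arctan2(f[1],f[0])%(2*np.pi)-3.578)
f=fx(ray(s,170+308/5,170+455/5,.083))-[-.016,-.073];print("cam scene start",np.arctan2(f[1],f[0])%(2*np.pi)-3.578)
for a,b,z in [((253,390),(268,281),.045),((144,344),(160,234),.06),((306,366),(321,257),.06),((201,335),(217,227),.045)]: print("slide",g(*b,z)-g(*a,z))
# global registration of the board patch
import cv2
A=np.load("top0.npz")["pixels"];B=c["pixels"]
t=cv2.resize(A[214:248,222:270],None,fx=8,fy=8,interpolation=cv2.INTER_CUBIC);b=cv2.resize(B[180:235,215:285],None,fx=8,fy=8,interpolation=cv2.INTER_CUBIC)
r=cv2.matchTemplate(b,t,cv2.TM_CCOEFF_NORMED);_,m,_,l=cv2.minMaxLoc(r);dx=l[0]/8+215-222;dy=l[1]/8+180-214
print(m,dx,dy,fx(ray(c,246+dx,231+dy,.045))-fx(ray(c,246,231,.045)))
```

```text
cam -0.0023077104651649805 0.07587661760781057
cam scene 0.0312921236840098
cam scene start 0.07140334156307793
slide [0.04201573 0.00053995]
slide [0.04190783 0.00052087]
slide [0.04141983 0.00040298]
slide [0.04196343 0.00026441]
0.9600279331207275 3.5 -22.625 [ 4.19549689e-02 -7.73938411e-05]
```

Run:
```python
from workcell import bot
print(bot.finish_job(), bot.read_state()["time"])
```

```text
the job is handed in; nothing more can be done
the job is handed in; nothing more can be done
```

The board is docked and the job is handed in, at about 25 s of the 64 s allowed. I swung the lever to its far stop, pushed the slide forward by its tab, and swung the lever back to its starting stop with closed fingertips. The arm then withdrew well clear.

**Forces on the wrist:**
- About 10 N against the far stop.
- About 5 N on the slide as it bore on the spring contacts.
- About 16 N at the final stop, briefly.
- About 0 N after the arm backed away.

**Final images:**
- **Cam:** the angle measures about 0.00 rad from the top camera and 0.03 rad from the scene camera. The cam sits behind the roller.
- **Slide:** travel measures 41.4 to 42.0 mm, slightly under the nominal 43 mm. The difference is within the roughly 2 mm calibration accuracy, so I could not confirm the last millimetre independently.
- **Board and surroundings:** the board is still seated in its nest. The tin and cutters are where they started; the adapter was only at the edge of the last pictures and I did not re-measure it.

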